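# Drift the gear cover into line and fit its bolt

## Task

The metal cover on the dough roller's gear housing hangs on one corner bolt and has swung out of line, so its two open holes do not line up with the housing below. Work the tapered drift pin into the cover hole farthest from the corner bolt, feeling for the housing's hole, and press it home until its collar bears on the cover, with a firm push of about 10 to 20 N for a moment; leave it there, and with the holes in line fit the wide-headed bolt fully home in the other open hole. Feel your way without ever forcing anything (stay under 32 N), and leave the other things where they are.

Things in the scene. Friction and masses are not known exactly. Their poses are not given: they have to be found in the camera images.
- pin_hole (a point): centre of the cover's open hole farthest from the corner bolt, on the top face. Hole 13 mm across through the flat 6 mm aluminium cover (108 x 150 mm). z up; in its axes (they turn with the cover) the bolt hole is at (0, -114, 0) mm. The housing's own 13 mm hole, 44 mm deep, mouth 6 mm below the cover's top, is hidden and not measured: 3.5 to 14 mm away towards (+0.84, -0.54, 0); find it by feel
- corner_bolt (a point): the hexagon-headed bolt (24 mm washer, 10 mm high) on which the cover hangs: point on its axis at the cover's top; same axes as the pin hole, which is at (74, 114, 0) mm. The cover has swung counter-clockwise (from above) about it by 1.5 to 5.9 degrees against the housing. It turns stiffly (about 3 N at the pin hole) and stays where left; the housing does not yield
- bolt_hole (a point): centre of the cover's other open hole, on its top face: same size and axes as the pin hole, at (74, 0, 0) mm from the corner bolt. The housing's hole below it comes into line when the pin is home. Both housing holes are 44 mm deep
- pin_center (a point): steel drift pin, tip down in one of the rack's holes: point on its axis half-way along its 90 mm; z from tip to handle. From the tip: cone from 9.6 to 12 mm diameter over 28 mm, 12 mm shank to 42 mm, collar 26 mm across and 5 mm thick, round handle 16 mm across, 43 mm long. So the handle is 2 to 45 mm above this point, the collar's underside 3 mm below. About 0.11 kg
- bolt_center (a point): steel bolt in another rack hole: point on its axis half-way along its 60 mm; z to its head. From the foot: smooth 11.5 mm shank 24 mm long (1 mm chamfer), collar 28 mm across and 4 mm thick, round head 24 mm across, 32 mm high. So the head is 2 mm below to 30 mm above this point, the collar's underside 6 mm below. No thread: it is pushed in. About 0.10 kg
- machine: the dough roller, fixed: 130 x 490 mm base plate, white gear housing with the cover (top at height 60 mm) at one end, two low rollers along y beside it. Origin under the housing's middle. The housing sits up to 1.7 degrees askew on the plate, so this does not tell where its holes are. Pin and bolt must never bear on it, or on the cover, with more than 32 N
- rack: white rack, fixed, top at height 66 mm, 70 x 200 mm, with three holes 65 mm apart along its y axis, in which pin, bolt and spindle hang by their collars. Origin under its centre
- spindle_center (a point): not needed, to be left: a thin steel spindle with a ball head, in the third hole of the rack; its head top is 29 mm above the rack
- bowl: bystander: steel mixing bowl, 150 mm across, 75 mm high; origin under its centre
- jar: bystander: glass jar with wooden lid, 80 mm across, 110 mm high; origin under its centre
- cutter: bystander: steel ring cutter, 66 mm across, 30 mm high; origin under its centre
- cutter2: bystander: larger steel ring cutter, 84 mm across, 30 mm high; origin under its centre
- mug: bystander: white mug, 80 mm across, 90 mm high; origin under its centre
- spatula: bystander: spatula lying flat, 200 mm long; origin under its middle
- scraper: bystander: white dough scraper lying flat, 70 x 110 x 12 mm; origin under its centre
Things that resemble listed ones, but are neither listed nor needed, are in the scene too. Leave any purple look-alike of the part that bears bolt_center alone.

How it is judged:
On the way, in this order (a step that is already met when the one before it is completed fails the run):
1. the drift pin is home in the hole farthest from the corner bolt (collar within 2 mm of the cover, upright) and is pressed there with more than 8 N (z of pin_center in the frame of pin_hole below 0.005 m and horizontal distance between pin_center and pin_hole below 0.004 m and angle between pin_center's own z axis and vertical below 0.06 rad and contact force between pin and machine above 8 N), for 0.2 s.
2. the bolt is home in the other hole, collar within 2 mm of the cover, with the pin still home (z of bolt_center in the frame of bolt_hole below 0.008 m and horizontal distance between bolt_center and bolt_hole below 0.004 m and z of pin_center in the frame of pin_hole below 0.005 m), for 0.2 s.
At the end, for the whole second after the job is handed in: Pin upright in the cover's hole farthest from the corner bolt and bolt upright in the other open hole, each with its collar within 2 mm of the cover's top and its axis within 4 mm of the cover hole's (tilt under 0.06 rad), both at rest (all of step 2 and horizontal distance between pin_center and pin_hole below 0.004 m and angle between each of pin_center, bolt_center's own z axis and vertical below 0.06 rad and linear speed of each of pin, bolt below 0.02 m/s); the robot touches nothing.
It fails at once if the pin bears on the machine with more than 32 N (contact force between pin and machine above 32 N).
It fails at once if the bolt bears on the machine with more than 32 N (contact force between bolt and machine above 32 N).
It fails at once if a bystander is moved more than 30 mm, or the spindle more than 15 mm (distance of any of bowl, jar, cutter, cutter2, mug, spatula, scraper from where it was at the start of the episode above 0.03 m or distance of spindle_center from where it was at the start of the episode above 0.015 m).
It also fails if it takes over 72 s, if anything falls off the work surface, if the arm or the gripper's body presses on something with over 40 N, if the wrist force passes 120 N, or if a joint passes its speed limit or range.

## Robot

A 7-joint arm with a two-finger parallel gripper is mounted at the origin on the work surface. World frame = base frame: x ahead of the robot, y to its left, z up, the work surface at z = 0. Lengths are in m, angles in rad, forces in N, time in s.
With the tool pointing down it reaches from about 0.425 to 0.975 m from the base axis. Payload 16.7 kg.
Tool frame: the origin (TCP) lies midway between the tips of the shut fingers; the grasp point (between the pads) lies 19 mm behind it; x points along the fingers, z is the direction in which the jaws open and shut, and the axes are right-handed (so a half turn about x gives the same grasp; the last joint's range is limited). The gripper opens to 85 mm and grips with 20 to 120 N. Pads are 22 mm wide; open, the fingers measure 114 mm over their backs; the gripper's body (76 mm by 85 mm) begins 54 mm behind the grasp point. The pads swing forward as they close: fully open they stand 13 mm farther back than shut.
Start: joints at [1.002, 0.426, 0.074, 1.606, -0.034, 1.111, -0.067], TCP at [0.274, -0.617, 0.198] pointing down, gripper open.
Joint ranges: [-2.85, 2.85], [-0.5, 2.14], [-1.23, 1.37], [0.21, 2.46], [-1.02, 4.16], [0.16, 2.05], [-2.73, 2.73]. Speed limits (rad/s): [1.89, 1.89, 2.39, 2.39, 3.01, 3.01, 3.01].

## Interface

Orientations are given as a unit quaternion [x, y, z, w].
In Python, from station import status, grab_frame, workorder gives the robot as it stands.
- The arm moves only by the tool arm_command, never from a script. Its argument "rows" is a list that holds one entry, the list of rows, each a list of 7 numbers: the turn, a rotation vector about the tool's x, y, z as a fraction of full scale, then the shift along the tool's x, y, z as a fraction of full scale, then the finger opening in mm, from 0 to 85.4. In form: [[[ax, ay, az, dx, dy, dz, fingers], ...]]. A call has 1 to 12 rows; each row shifts and turns the commanded pose from where the row before left it, along the tool's axes as they then stand; what a row does not reach is not made up. Full scale, the value 1, is 12 cm for a shift and 45 degrees for a turn. A row lasts 1/12 s, in which the tool goes at most 41.7 mm and 7.16 degrees, less where a joint would pass 70% of its speed; a pose out of reach is approached as far as the arm can. A call with a number of a shift or a turn outside -1 to 1 is refused whole. A call with a gripper value outside its range is refused whole. The fingers move at their own pace and stop on an object; the grip force is fixed at half the most. Time passes only in rows, so rows that do not move let the fingers close. It gives the time, the measured TCP pose, the force and the opening at its end, in the units of the state.
- status.sense(): the state, without advancing time (a new reading comes with each control period).
- grab_frame(name): name is "side" or "top" or "wrist"; returns a dict with "img" (420x560x3 uint8, red, green, blue), "depth" (420x560 float32, m along the optical axis (not along the pixel's ray), 0 where there is no reading), "intrinsics" (3x3 intrinsics, pixels), "R" (3x3) and "t" (3): a world point X has camera coordinates R X + t; the wrist camera has in their place "T_tool_cam" (4x4, takes a point from camera to tool coordinates, whose origin is the TCP and whose axes are the tool frame's). Camera axes: x right, y down, z forward; pixel columns grow to the right and rows downward; lengths in m; the calibration is good to about 2 mm. A picture is of the moment at which its call begins: read the wrist's pose just before it.
- workorder.close_job(): hands the job in, once; it reports no verdict.
The state is a dict: "time": time; "qpos": joint angles; "joint_vel": joint speeds; "joint_torque": joint torques, N m; "tcp_pos": TCP position; "eef_rot": TCP orientation; "wrist_force": force on the tool from outside, world axes, zero at the start; "ft_torque": the same for the moment, N m; "finger_gap": finger opening in m.
Only numpy, scipy, OpenCV 4.12 (cv2) and the standard library are available. Lean on these libraries where they do the work, as an engineer would, in place of code of your own. Each camera call takes 0.05 s, during which the arm holds its last target.

## Working session

There is one attempt and no reset: what is moved stays moved. The work goes in short steps, Python scripts to look and compute and a tool call to move; the robot and the scene stay as the last step left them, time stands still between calls to the robot, and variables do not carry over. Pictures are saved under pics/ and viewed, and the job is handed in when it is done.

Besides the shell and the picture viewer there is one more tool, called as name(argument=value, ...) on one line, values as JSON. arm_command: Moves the arm, as the interface text tells. Shift numbers are shares of 12 cm and turn numbers shares of 45 degrees, none past 1 either way. Its arguments: {"type":"object","properties":{"rows":{"type":"array","items":{"type":"array","items":{"type":"array","items":{"type":"number"}}}}},"required":["rows"]}

```bash
ls; mkdir -p pics; python3 - <<'E'
from station import status, grab_frame
import cv2,numpy as np
s=status.sense()
for k,v in s.items(): print(k,np.round(v,4))
for n in ("side","top","wrist"):
    f=grab_frame(n); cv2.imwrite(f"pics/{n}0.png",f["img"][:,:,::-1])
    print(n,[ (k,np.round(f[k],4).tolist()) for k in f if k not in("img","depth")])
E
```

```text
pics
time 0.0
qpos [ 1.0025  0.4267  0.0738  1.6066 -0.0341  1.1108 -0.0671]
joint_vel [ 0.0006  0.0008 -0.001  -0.0009  0.0024 -0.0012 -0.0005]
joint_torque [ 6.00000e-04 -9.49820e+01  3.76140e+00 -4.63544e+01  1.94000e-02
  9.70000e-03 -0.00000e+00]
tcp_pos [ 0.2743 -0.6162  0.1973]
eef_rot [ 0.3854  0.5934 -0.3849  0.5926]
wrist_force [ 0.1241 -0.679  -0.3319]
ft_torque [0.0341 0.051  0.0333]
finger_gap 0.0853
side [('intrinsics', [[459.1559, 0.0, 278.6153], [0.0, 459.1559, 208.229], [0.0, 0.0, 1.0]]), ('R', [[0.6866, -0.7269, -0.0118], [-0.3984, -0.3627, -0.8425], [0.6081, 0.5832, -0.5386]]), ('t', [-0.4151, 0.258, 0.9189])]
top [('intrinsics', [[523.0698, 0.0, 282.5586], [0.0, 523.0698, 201.2032], [0.0, 0.0, 1.0]]), ('R', [[-0.02, -0.9998, 0.0081], [-0.9985, 0.0196, -0.0507], [0.0505, -0.0091, -0.9987]]), ('t', [-0.0775, 0.5379, 1.6449])]
wrist [('intrinsics', [[302.1113, 0.0, 278.5988], [0.0, 302.1113, 208.1005], [0.0, 0.0, 1.0]]), ('T_tool_cam', [[-0.0003, -0.3033, 0.9529, -0.1763], [-0.0005, -0.9529, -0.3033, 0.0781], [1.0, -0.0006, 0.0001, 0.001], [0.0, 0.0, 0.0, 1.0]])]
```

View pics/side0.png

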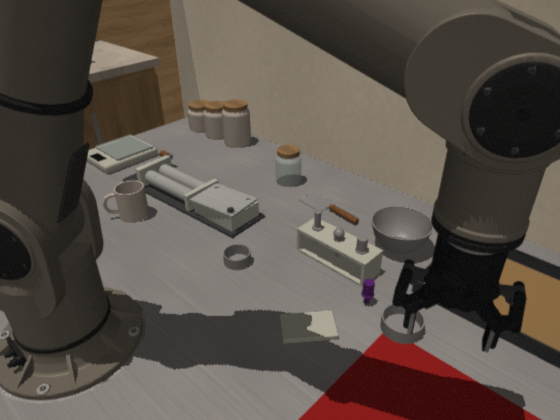

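View pics/top0.png

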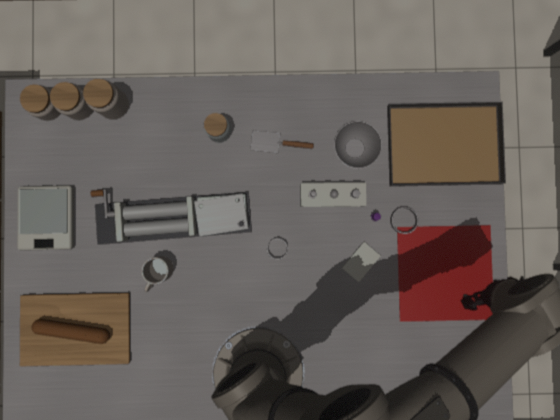

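View pics/wrist0.png

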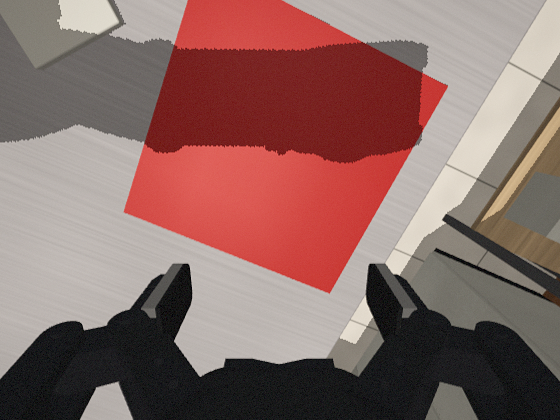

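```bash
python3 - <<'E'
import cv2
a=cv2.imread("pics/top0.png"); 
cv2.imwrite("pics/t1.png",cv2.resize(a[180:250,180:260],None,fx=9,fy=8,interpolation=cv2.INTER_CUBIC))
cv2.imwrite("pics/t2.png",cv2.resize(a[170:240,295:395],None,fx=8,fy=8,interpolation=cv2.INTER_CUBIC))
b=cv2.imread("pics/side0.png")
cv2.imwrite("pics/s2.png",cv2.resize(b[195:315,280:400],None,fx=5,fy=5,interpolation=cv2.INTER_CUBIC))
cv2.imwrite("pics/s1.png",cv2.resize(b[150:240,130:270],None,fx=5.5,fy=5.5,interpolation=cv2.INTER_CUBIC))
E
```

```text
(no output)
```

View pics/t1.png

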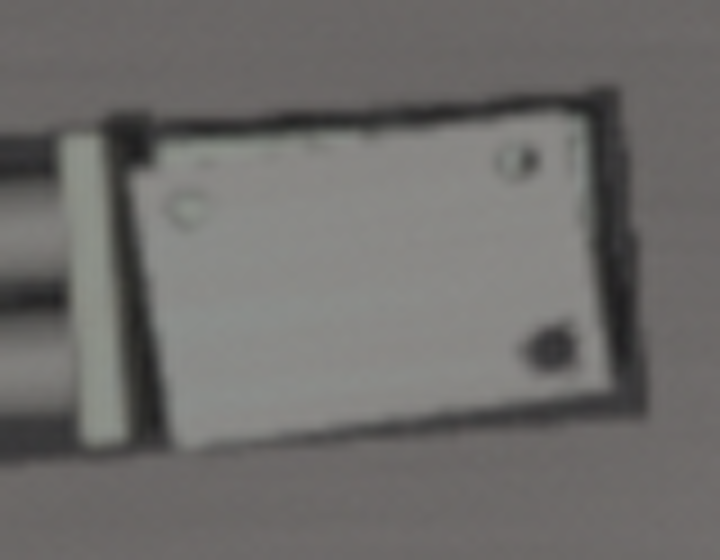

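View pics/t2.png

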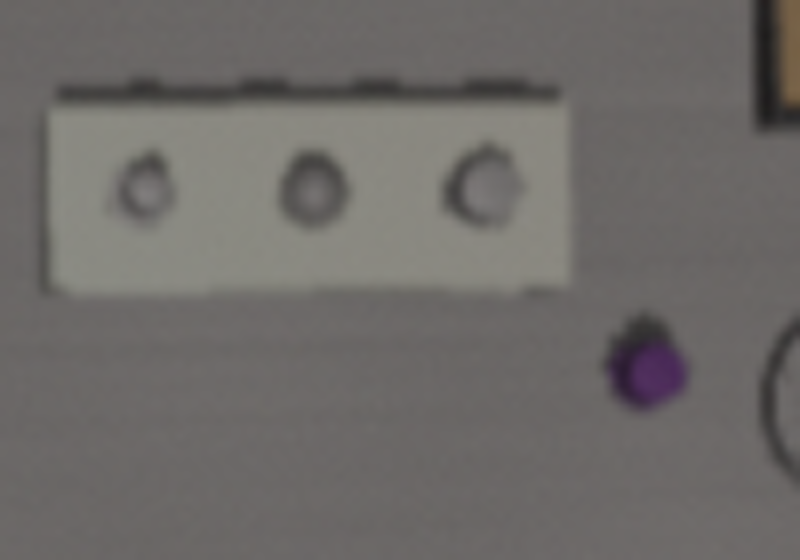

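View pics/s2.png

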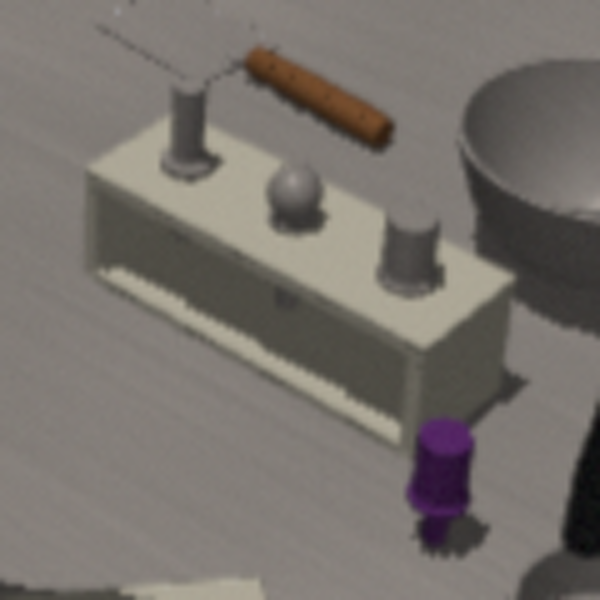

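View pics/s1.png

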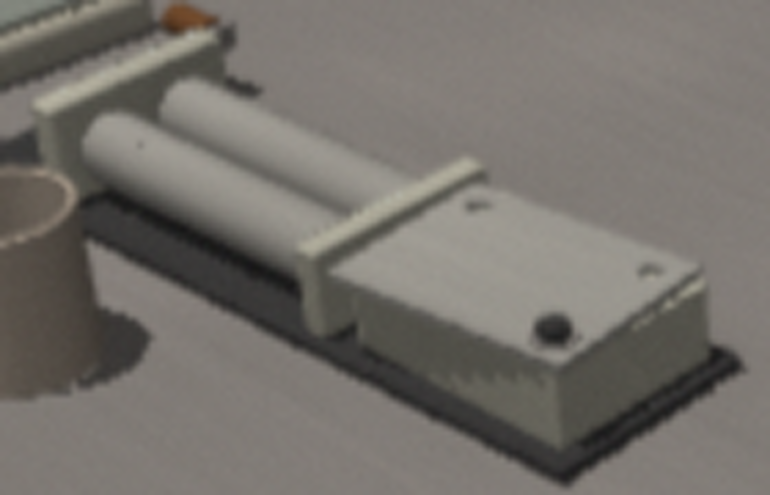

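```bash
cat > h.py <<'E'
import numpy as np, cv2
from station import status, grab_frame
from scipy.spatial.transform import Rotation as Ro
CAM={"side":(459.1559,278.6153,208.229,[[0.6866,-0.7269,-0.0118],[-0.3984,-0.3627,-0.8425],[0.6081,0.5832,-0.5386]],[-0.4151,0.258,0.9189]),
"top":(523.0698,282.5586,201.2032,[[-0.02,-0.9998,0.0081],[-0.9985,0.0196,-0.0507],[0.0505,-0.0091,-0.9987]],[-0.0775,0.5379,1.6449])}
def ray(n,u,v):
    f,cx,cy,R,t=CAM[n];R=np.array(R);t=np.array(t)
    d=R.T@np.array([(u-cx)/f,(v-cy)/f,1]);return -R.T@t,d
def atz(n,u,v,z):
    o,d=ray(n,u,v);return o+d*(z-o[2])/d[2]
def wray(pose,u,v,K,T):
    p,q=pose;Rt=Ro.from_quat(q).as_matrix()
    dc=np.array([(u-K[0,2])/K[0,0],(v-K[1,2])/K[1,1],1])
    return Rt@T[:3,3]+p, Rt@(T[:3,:3]@dc)
def tri(rays):
    A=np.zeros((3,3));b=np.zeros(3)
    for o,d in rays:
        d=d/np.linalg.norm(d);P=np.eye(3)-np.outer(d,d);A+=P;b+=P@o
    x=np.linalg.solve(A,b)
    return x,[np.linalg.norm((np.eye(3)-np.outer(d,d)/(d@d))@(x-o)) for o,d in rays]
def wsave(name):
    s=status.sense();f=grab_frame("wrist")
    np.savez(f"pics/{name}.npz",p=s["tcp_pos"],q=s["eef_rot"],K=f["intrinsics"],T=f["T_tool_cam"],depth=f["depth"])
    cv2.imwrite(f"pics/{name}.png",f["img"][:,:,::-1]);return s
def wr(name,u,v):
    z=np.load(f"pics/{name}.npz");return wray((z["p"],z["q"]),u,v,z["K"],z["T"])
def wz(name,u,v,zz):
    o,d=wr(name,u,v);return o+d*(zz-o[2])/d[2]
E
python3 - <<'E'
from h import *
for n,t,s in [("pin top",(295+147/8,170+188/8),(280+189/5,195+85/5)),("bolt top",(295+488/8,170+188/8),(280+413/5,195+213/5)),
 ("spindle",(295+314/8,170+188/8),(280+295/5,195+180/5)),
 ("pinhole",(180+187/9,180+208/8),(130+480/5.5,150+206/5.5)),("bolthole",(180+519/9,180+160/8),(130+650/5.5,150+270/5.5)),("corner",(180+551/9,180+348/8),(130+553/5.5,150+328/5.5))]:
    x,r=tri([ray("top",*t),ray("side",*s)]);print(n,np.round(x,4),np.round(r,4))
q=status.sense()["eef_rot"];print(Ro.from_quat(q).as_matrix().round(3))
E
```

```text
pin top [ 0.5523 -0.1795  0.1117] [0.0003 0.0003]
bolt top [ 0.5507 -0.3089  0.1014] [0. 0.]
spindle [ 0.5524 -0.2443  0.0875] [0.0007 0.0007]
pinhole [0.5247 0.1642 0.0574] [0.0007 0.0007]
bolthole [0.54   0.051  0.0584] [0.0005 0.0005]
corner [0.4674 0.0407 0.0633] [0.0004 0.0004]
[[-0.     0.914  0.407]
 [ 0.001  0.407 -0.914]
 [-1.    -0.    -0.001]]
```

arm_command(rows=[[[-0.15,0,0,-0.1,0,0,85],[-0.15,0,0,-0.1,0,0,85],[-0.15,0,0,-0.1,0,0,85],[-0.15,0,0,-0.1,0,0,85],[-0.15,0,0,-0.1,0,0,85],[-0.15,0,0,0,0,0,85],[0,0,0,0,0,0,85]]])

```text
time: 0.73
tcp_pos: [0.2745, -0.6169, 0.2585]
eef_rot: [0.154, 0.69, -0.154, 0.69]
wrist_force: [0.3, 0.4, -0.0]
finger_gap: 0.0849
```

```bash
cat >> h.py <<'E'
def go(target, zang=-25.0):
    s=status.sense();R=Ro.from_quat(s["eef_rot"]).as_matrix()
    d=R.T@(np.array(target)-s["tcp_pos"])/0.12
    # rotation needed to reach tool down with z at zang
    a=np.radians(zang);z=np.array([np.cos(a),np.sin(a),0]);x=np.array([0,0,-1.]);y=np.cross(z,x)
    rv=Ro.from_matrix(R.T@np.column_stack([x,y,z])).as_rotvec()/(np.pi/4)
    print("t",round(s["time"],2),"tcp",np.round(s["tcp_pos"],4),"F",np.round(s["wrist_force"],2),"gap",round(s["finger_gap"],4))
    print("shift",np.round(d,3),"turn",np.round(rv,3))
E
python3 -c "
from h import *
go([0.52,-0.30,0.25])"
```

```text
t 0.73 tcp [ 0.2745 -0.6169  0.2585] F [ 0.28  0.39 -0.02] gap 0.0849
shift [0.071 3.26  0.729] turn [-0.004  0.001  0.   ]
```

arm_command(rows=[[[0,0,0,0,0.27,0.06,85],[0,0,0,0,0.27,0.06,85],[0,0,0,0,0.27,0.06,85],[0,0,0,0,0.27,0.06,85],[0,0,0,0,0.27,0.06,85],[0,0,0,0,0.27,0.06,85],[0,0,0,0,0.27,0.06,85],[0,0,0,0,0.27,0.06,85],[0,0,0,0,0.27,0.06,85],[0,0,0,0,0.27,0.06,85],[0,0,0,0,0.27,0.06,85],[0,0,0,0,0.27,0.06,85]]])

```text
time: 1.73
tcp_pos: [0.5203, -0.3014, 0.2575]
eef_rot: [0.158, 0.69, -0.158, 0.689]
wrist_force: [0.5, -1.1, 0.0]
finger_gap: 0.0849
```

arm_command(rows=[[[0,0,0,0,0.2,0,85],[0,0,0,0,0,0,85],[0,0,0,0,0,0,85],[0,0,0,0,0,0,85]]])

```text
time: 2.07
tcp_pos: [0.5297, -0.2818, 0.2575]
eef_rot: [0.157, 0.69, -0.157, 0.689]
wrist_force: [-0.5, -0.5, -0.6]
finger_gap: 0.0846
```

```bash
python3 -c "
from h import *
wsave('w1');go([0.55,-0.18,0.25])"
```

```text
t 2.12 tcp [ 0.5295 -0.2823  0.2576] F [-0.47 -1.17 -0.37] gap 0.085
shift [ 0.064  0.842 -0.215] turn [-0.015 -0.001  0.   ]
```

View pics/w1.png

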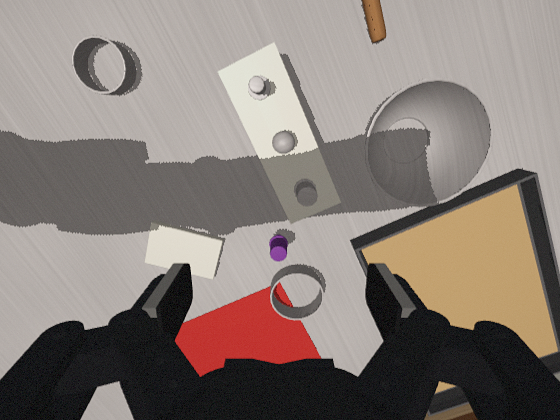

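arm_command(rows=[[[0,0,0,0,0.2,-0.05,85],[-0.01,0,0,0.1,0.2,-0.05,85],[0,0,0,0.1,0.2,-0.05,85],[0,0,0,0.1,0.0,0,85],[0,0,0,0,0,0,85],[0,0,0,0,0,0,85]]])

```text
time: 2.62
tcp_pos: [0.544, -0.2099, 0.2217]
eef_rot: [0.154, 0.691, -0.154, 0.69]
wrist_force: [-0.3, -0.3, 0.8]
finger_gap: 0.0847
```

```bash
python3 -c "
from h import *
wsave('w2');go([0.55,-0.18,0.21])
a=cv2.imread('pics/w1.png');b=cv2.imread('pics/w2.png')
cv2.imwrite('pics/w1c.png',cv2.resize(a[60:220,220:350],None,fx=4,fy=3.7,interpolation=cv2.INTER_CUBIC))
"
```

```text
t 2.67 tcp [ 0.5444 -0.2102  0.2223] F [-0.07 -0.17  0.1 ] gap 0.0851
shift [ 0.103  0.247 -0.065] turn [-0.005 -0.     0.001]
```

View pics/w2.png

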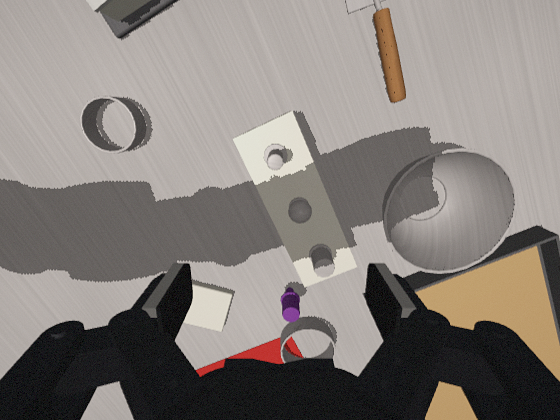

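View pics/w1c.png

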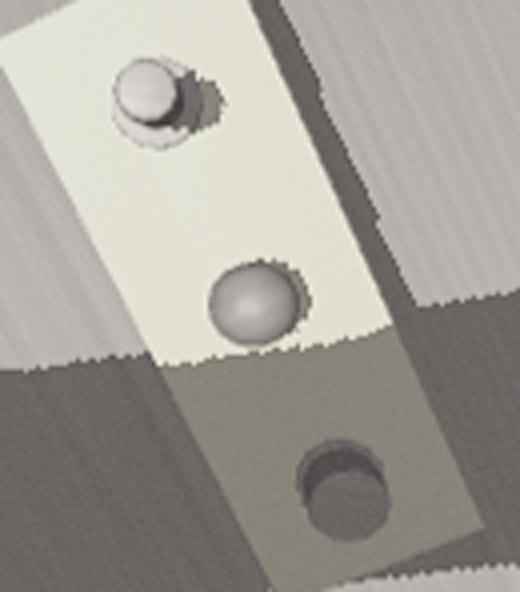

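```bash
python3 -c "
from h import *
b=cv2.imread('pics/w2.png')
cv2.imwrite('pics/w2c.png',cv2.resize(b[130:290,230:360],None,fx=4,fy=3.7,interpolation=cv2.INTER_CUBIC))
"
```

```text
(no output)
```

View pics/w2c.png

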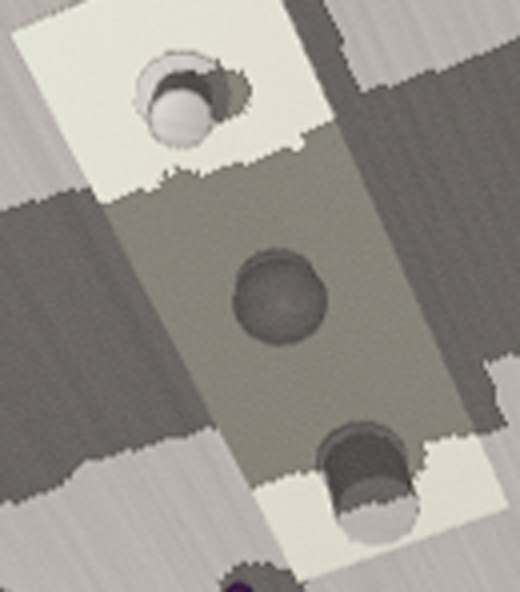

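```bash
python3 -c "
from h import *
P=[('w1',256.5,84.9),('w2',275.25,161.6)];B=[('w1',306.75,196.8),('w2',324,267.3)]
for L,st in ((P,[ray('top',295+147/8,170+188/8),ray('side',280+189/5,195+85/5)]),(B,[ray('top',295+488/8,170+188/8),ray('side',280+413/5,195+213/5)])):
    w=[wr(*l) for l in L]
    print(np.round(tri(w)[0],4),tri(w)[1]);x,r=tri(w+st);print(np.round(x,4),np.round(r,4))
print(wz('w1',*P[0][1:],.114),wz('w2',*P[1][1:],.114),wz('w1',*B[0][1:],.102),wz('w2',*B[1][1:],.102))
# rack corners w1 top
"
```

```text
[ 0.5555 -0.1799  0.1096] [np.float64(0.00012934618190482426), np.float64(0.00012934618190460584)]
[ 0.5543 -0.1795  0.1104] [0.0012 0.0014 0.0017 0.0015]
[ 0.5531 -0.3107  0.0982] [np.float64(0.00021338521438155308), np.float64(0.00021338521438144458)]
[ 0.5522 -0.3091  0.1007] [0.0011 0.0013 0.0015 0.001 ]
[ 0.55549203 -0.18036296  0.114     ] [ 0.5559678  -0.17936575  0.114     ] [ 0.55301506 -0.30953383  0.102     ] [ 0.55362063 -0.30855757  0.102     ]
```

```bash
python3 -c "
from h import *
go([0.5555,-0.1798,0.076])
for p in ((358,144),(380,144),(334,144)): print(atz('top',*p,0.075))
"
```

```text
t 2.67 tcp [ 0.5444 -0.2102  0.2223] F [-0.07 -0.17  0.1 ] gap 0.0851
shift [ 1.219  0.269 -0.024] turn [-0.005 -0.     0.001]
[ 0.70471554 -0.32309624  0.075     ]
[ 0.70344864 -0.39084649  0.075     ]
[ 0.70609662 -0.24923994  0.075     ]
```

arm_command(rows=[[[0,0,0,0,0.13,-0.012,60],[0,0,0,0,0.139,-0.012,60],[0,0,0,0.25,0,0,60],[0,0,0,0.25,0,0,60],[0,0,0,0.25,0,0,60],[0,0,0,0.2,0,0,60],[0,0,0,0.1,0,0,60],[0,0,0,0.1,0,0,60],[0,0,0,0.05,0,0,60],[0,0,0,0,0,0,60],[0,0,0,0,0,0,60],[0,0,0,0,0,0,60]]])

```text
time: 3.67
tcp_pos: [0.5566, -0.1783, 0.0792]
eef_rot: [0.153, 0.69, -0.154, 0.691]
wrist_force: [0.3, 0.8, 1.1]
finger_gap: 0.0601
```

```bash
python3 -c "
from h import *
wsave('w3');go([0.5555,-0.1798,0.076])"
```

```text
t 3.72 tcp [ 0.5565 -0.1783  0.0792] F [-0.24  0.51  1.05] gap 0.0601
shift [ 0.027 -0.015 -0.003] turn [-0.002  0.002 -0.   ]
```

View pics/w3.png

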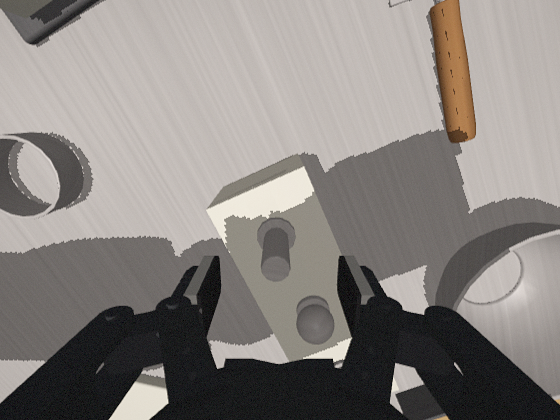

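```bash
python3 -c "
from h import *
print(wz('w3',275.5,270,.114)); print(wz('w3',276,236,.071))
b=cv2.imread('pics/w3.png')
cv2.imwrite('pics/w3c.png',cv2.resize(b[200:300,230:330],None,fx=6,fy=6,interpolation=cv2.INTER_CUBIC))
"
```

```text
[ 0.55525235 -0.17983793  0.114     ]
[ 0.55573718 -0.17879333  0.071     ]
```

View pics/w3c.png

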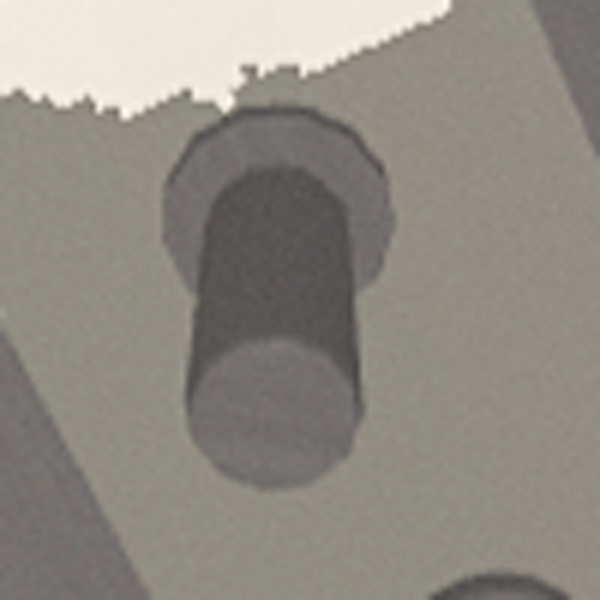

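arm_command(rows=[[[0,0,0,0.028,-0.013,-0.006,60],[0,0,0,0,0,0,40],[0,0,0,0,0,0,10],[0,0,0,0,0,0,5],[0,0,0,0,0,0,5],[0,0,0,0,0,0,5],[0,0,0,0,0,0,5],[0,0,0,0,0,0,5]]])

```text
time: 4.38
tcp_pos: [0.5546, -0.1791, 0.075]
eef_rot: [0.153, 0.69, -0.153, 0.69]
wrist_force: [-2.0, 0.8, 6.1]
finger_gap: 0.0123
```

```bash
python3 -c "
from h import *
go([0.5555,-0.1798,0.2])"
```

```text
t 4.38 tcp [ 0.5546 -0.1791  0.075 ] F [-1.95  0.81  6.15] gap 0.0123
shift [-1.042 -0.002  0.009] turn [-0.001  0.    -0.   ]
```

arm_command(rows=[[[0,0,0,0,0,0,5],[0,0,0,0,0,0,5]]])

```text
time: 4.55
tcp_pos: [0.5547, -0.1791, 0.075]
eef_rot: [0.153, 0.69, -0.153, 0.69]
wrist_force: [-1.6, 0.7, 5.6]
finger_gap: 0.0118
```

```bash
python3 -c "
from h import *
wsave('w4');go([0.5555,-0.1798,0.2])
b=cv2.imread('pics/w4.png')
cv2.imwrite('pics/w4c.png',cv2.resize(b[180:340,180:380],None,fx=4,fy=3.7,interpolation=cv2.INTER_CUBIC))"
```

```text
t 4.6 tcp [ 0.5547 -0.1791  0.075 ] F [-1.41  0.7   6.11] gap 0.0117
shift [-1.042 -0.002  0.009] turn [-0.001  0.    -0.   ]
```

View pics/w4c.png

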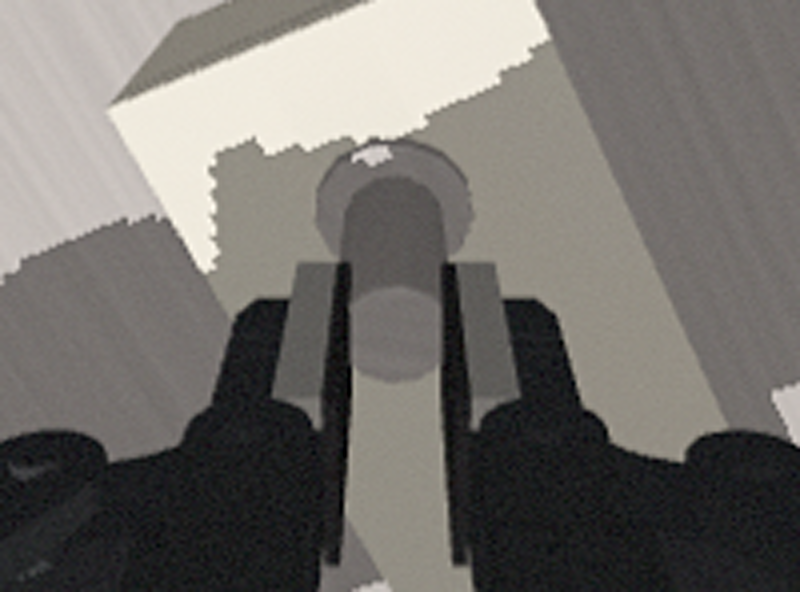

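arm_command(rows=[[[0,0,0,-0.04,0,0,5],[0,0,0,-0.08,0,0,5],[0,0,0,-0.12,0,0,5],[0,0,0,-0.2,0,0,5],[0,0,0,-0.2,0,0,5],[0,0,0,-0.2,0,0,5],[0,0,0,-0.2,0,0,5],[0,0,0,0,0,0,5],[0,0,0,0,0,0,5],[0,0,0,0,0,0,5]]])

```text
time: 5.43
tcp_pos: [0.5542, -0.1791, 0.1995]
eef_rot: [0.153, 0.69, -0.153, 0.69]
wrist_force: [0.1, 0.4, -1.3]
finger_gap: 0.0119
```

```bash
python3 -c "
from h import *
wsave('w5');go([0.49,0.12,0.21])
"
```

```text
t 5.48 tcp [ 0.554  -0.1791  0.1989] F [-0.22 -0.28 -2.2 ] gap 0.0117
shift [-0.091  2.032 -1.539] turn [-0.001 -0.001  0.   ]
```

View pics/w5.png

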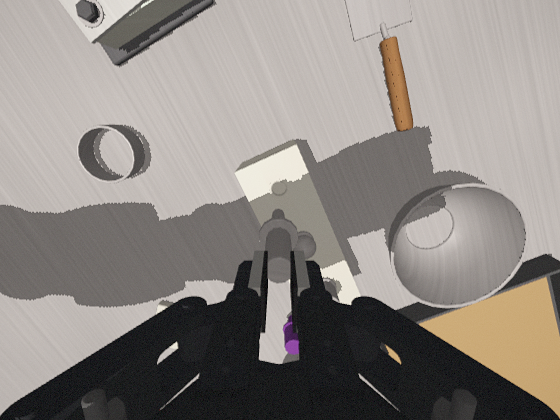

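```bash
python3 -c "
from h import *
b=cv2.imread('pics/w5.png')
cv2.imwrite('pics/w5c.png',cv2.resize(b[190:310,220:340],None,fx=5,fy=5,interpolation=cv2.INTER_CUBIC))
z=np.load('pics/w5.npz');T=np.linalg.inv(z['T']);K=z['K']
for x,n in ((.051,'tip'),(.009,'collar under'),(.004,'collar top'),(-.039,'top')):
    c=T[:3,:3]@np.array([x,0,0])+T[:3,3];p=K@c/c[2];print(n,p[:2],((p[0]-220)*5,(p[1]-190)*5))
"
```

```text
tip [277.21973253 214.00307956] (np.float64(286.0986626563138), np.float64(120.01539779629383))
collar under [276.95520519 234.43267289] (np.float64(284.77602592548806), np.float64(222.1633644529615))
collar top [276.91649197 237.42251571] (np.float64(284.5824598636392), np.float64(237.1125785272345))
top [276.48487861 270.75625479] (np.float64(282.4243930350883), np.float64(403.78127395050313))
```

View pics/w5c.png

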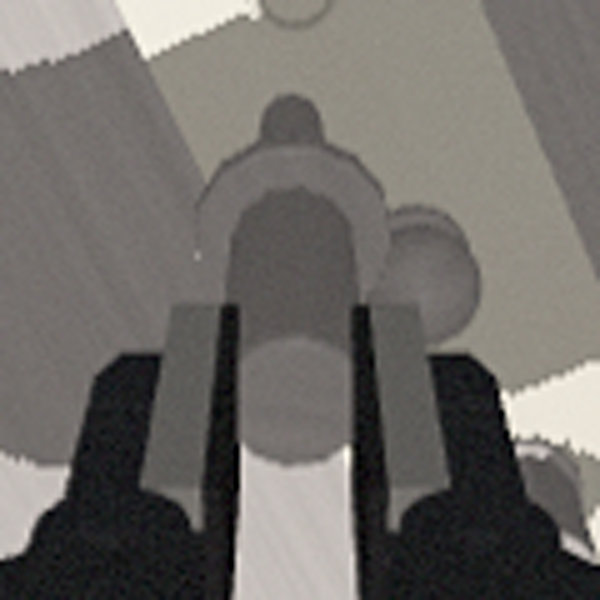

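arm_command(rows=[[[0,0,0,-0.009,0.188,-0.147,5],[0,0,0,-0.009,0.188,-0.147,5],[0,0,0,-0.009,0.188,-0.147,5],[0,0,0,-0.009,0.188,-0.147,5],[0,0,0,-0.009,0.188,-0.147,5],[0,0,0,-0.009,0.188,-0.147,5],[0,0,0,-0.009,0.188,-0.147,5],[0,0,0,-0.009,0.188,-0.147,5],[0,0,0,-0.009,0.188,-0.147,5],[0,0,0,-0.009,0.188,-0.147,5],[0,0,0,0,0,0,5],[0,0,0,0,0,0,5]]])

```text
time: 6.48
tcp_pos: [0.4895, 0.1012, 0.2096]
eef_rot: [0.152, 0.691, -0.152, 0.69]
wrist_force: [0.3, -0.7, -1.8]
finger_gap: 0.0116
```

arm_command(rows=[[[0,0,0,0,0,0,5],[0,0,0,0,0,0,5]]])

```text
time: 6.65
tcp_pos: [0.4903, 0.0988, 0.2098]
eef_rot: [0.154, 0.69, -0.154, 0.69]
wrist_force: [-0.2, -0.5, -0.7]
finger_gap: 0.0117
```

```bash
python3 -c "
from h import *
wsave('w6');go([0.524,0.164,0.13])
"
```

```text
t 6.7 tcp [0.4903 0.0988 0.2099] F [ 0.77 -0.37 -0.71] gap 0.0118
shift [0.665 0.612 0.023] turn [-0.003 -0.001  0.001]
```

View pics/w6.png

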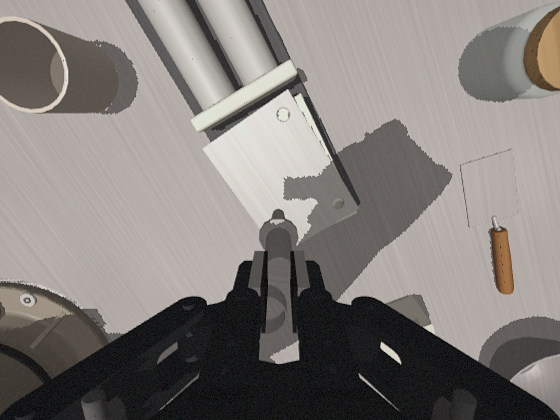

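```bash
python3 -c "
from h import *
b=cv2.imread('pics/w6.png')
cv2.imwrite('pics/w6c.png',cv2.resize(b[90:230,240:380],None,fx=4.2,fy=4.2,interpolation=cv2.INTER_CUBIC))
cv2.imwrite('pics/w6d.png',cv2.resize(b[97:132,265:300],None,fx=16,fy=16,interpolation=cv2.INTER_CUBIC))
"
```

```text
(no output)
```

View pics/w6c.png

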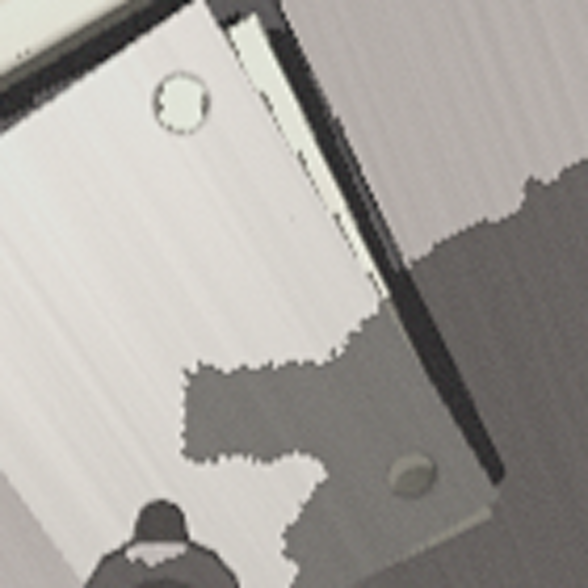

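View pics/w6d.png

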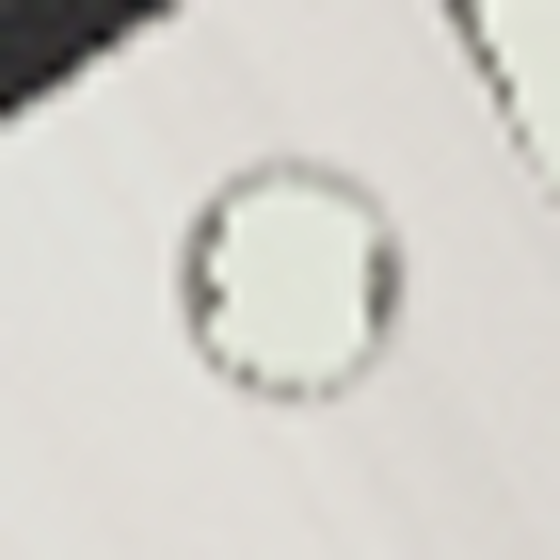

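```bash
python3 -c "
from h import *
h=wz('w6',282.7,114.0,.06);print(h)
print(wz('w6',240+412/4.2-.4,90+473/4.2-.4,.06))
# target TCP so tip over hole
R=Ro.from_quat(status.sense()['eef_rot']).as_matrix()
go(h-R@np.array([0,-.0006,.00045])*np.array([1,1,0])+np.array([0,0,.08]))
"
```

```text
[0.52695425 0.16455528 0.06      ]
[0.54301614 0.05224613 0.06      ]
t 6.7 tcp [0.4903 0.0988 0.2099] F [ 0.77 -0.37 -0.71] gap 0.0118
shift [0.582 0.631 0.04 ] turn [-0.003 -0.001  0.001]
```

arm_command(rows=[[[0,0,0,0.1,0.1,0.01,5],[0,0,0,0.1,0.1,0.01,5],[0,0,0,0.1,0.1,0.01,5],[0,0,0,0.1,0.1,0.01,5],[0,0,0,0.1,0,0,5],[0,0,0,0,0,0,5],[0,0,0,0,0,0,5],[0,0,0,0,0,0,5]]])

```text
time: 7.37
tcp_pos: [0.515, 0.1405, 0.1507]
eef_rot: [0.154, 0.69, -0.154, 0.69]
wrist_force: [-1.0, 0.4, -0.4]
finger_gap: 0.0113
```

```bash
python3 -c "
from h import *
wsave('w7')
b=cv2.imread('pics/w7.png')
cv2.imwrite('pics/w7c.png',cv2.resize(b[110:250,220:360],None,fx=4.2,fy=4.2,interpolation=cv2.INTER_CUBIC))
"
```

```text
(no output)
```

View pics/w7c.png

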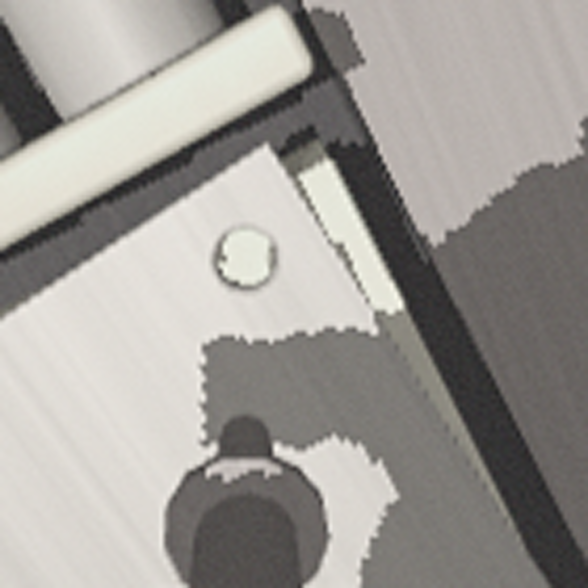

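```bash
cat > tip.py <<'E'
from h import *
def tipt(name,u,v,x=.051):
    z=np.load(f"pics/{name}.npz");T=z["T"];K=z["K"]
    d=T[:3,:3]@np.array([(u-K[0,2])/K[0,0],(v-K[1,2])/K[1,1],1]);o=T[:3,3]
    return o+d*(x-o[0])/d[0]
E
python3 -c "
from tip import *
h=wz('w7',220+245/4.2-.4,110+257/4.2-.4,.06);print(h)
t=tipt('w7',220+245/4.2-.4,110+444/4.2-.4);print(t)
x,r=tri([wr('w6',282.7,114.0),wr('w7',220+245/4.2-.4,110+257/4.2-.4)]);print(x,r)
R=Ro.from_quat(status.sense()['eef_rot']).as_matrix()
off=R@np.array([0,t[1],t[2]]);print(off)
go(np.array([h[0]-off[0],h[1]-off[1],.118]))
"
```

```text
[0.52707582 0.16490237 0.06      ]
[ 0.051      -0.0011012   0.00056645]
[0.52694198 0.16454834 0.05800426] [np.float64(3.300102546842725e-05), np.float64(3.300102546853544e-05)]
[ 4.55097787e-05 -1.23750825e-03  1.66413678e-07]
t 7.42 tcp [0.5152 0.1406 0.151 ] F [-0.29 -0.46 -0.58] gap 0.0117
shift [ 0.275  0.234 -0.001] turn [-0.003  0.001 -0.   ]
```

arm_command(rows=[[[0,0,0,0,0.08,0,5],[0,0,0,0.05,0.08,0,5],[0,0,0,0.1,0.074,0,5],[0,0,0,0.1,0,0,5],[0,0,0,0,0,0,5],[0,0,0,0,0,0,5],[0,0,0,0,0,0,5]]])

```text
time: 8.0
tcp_pos: [0.5266, 0.1666, 0.12]
eef_rot: [0.153, 0.691, -0.154, 0.69]
wrist_force: [-0.0, -0.1, -1.0]
finger_gap: 0.012
```

```bash
python3 -c "
from h import *
wsave('w8')
b=cv2.imread('pics/w8.png')
cv2.imwrite('pics/w8c.png',cv2.resize(b[160:260,220:340],None,fx=5,fy=5,interpolation=cv2.INTER_CUBIC))
go([0.52703,0.16614,.118])
"
```

```text
t 8.05 tcp [0.5268 0.1666 0.1203] F [ 0.4  -0.76 -1.18] gap 0.0117
shift [ 0.019 -0.003  0.003] turn [-0.002 -0.     0.   ]
```

View pics/w8c.png

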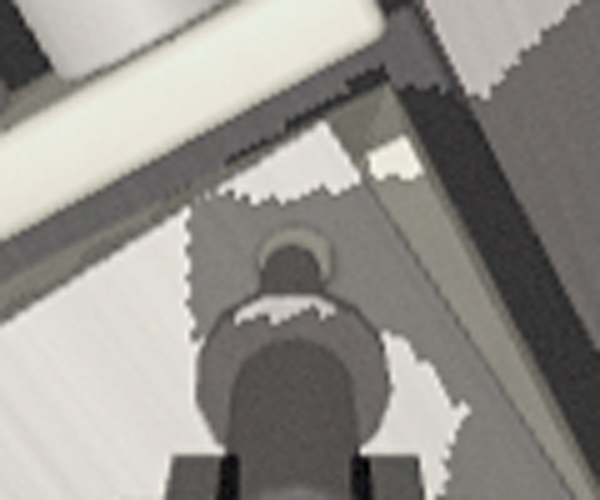

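arm_command(rows=[[[0,0,0,0.02,-0.003,0.005,5],[0,0,0,0.02,0,0,5],[0,0,0,0.01,0,0,5],[0,0,0,0,0,0,5],[0,0,0,0,0,0,5]]])

```text
time: 8.47
tcp_pos: [0.5272, 0.1662, 0.1143]
eef_rot: [0.153, 0.69, -0.153, 0.69]
wrist_force: [-0.9, 0.5, -1.0]
finger_gap: 0.0119
```

arm_command(rows=[[[0,0,0,0.01,0,0,5],[0,0,0,0.01,0,0,5],[0,0,0,0.01,0,0,5],[0,0,0,0,0,0,5]]])

```text
time: 8.8
tcp_pos: [0.5271, 0.1662, 0.1104]
eef_rot: [0.153, 0.69, -0.153, 0.69]
wrist_force: [-0.4, -0.5, -1.1]
finger_gap: 0.0119
```

arm_command(rows=[[[0,0,0,0.01,0,0,5],[0,0,0,0.01,0,0,5],[0,0,0,0,0,0,5]]])

```text
time: 9.05
tcp_pos: [0.5271, 0.1662, 0.108]
eef_rot: [0.153, 0.69, -0.153, 0.69]
wrist_force: [-0.1, -0.3, -1.5]
finger_gap: 0.0115
```

arm_command(rows=[[[0,0,0,0.01,0,0,5],[0,0,0,0.01,0,0,5],[0,0,0,0,0,0,5]]])

```text
time: 9.3
tcp_pos: [0.5271, 0.1662, 0.1056]
eef_rot: [0.153, 0.69, -0.153, 0.69]
wrist_force: [-0.1, 0.5, -1.0]
finger_gap: 0.0119
```

arm_command(rows=[[[0,0,0,0.008,0,0,5],[0,0,0,0,0,0,5]]])

```text
time: 9.47
tcp_pos: [0.5274, 0.1664, 0.105]
eef_rot: [0.153, 0.69, -0.153, 0.69]
wrist_force: [-0.3, 0.2, -0.0]
finger_gap: 0.0116
```

arm_command(rows=[[[0,0,0,0.008,0,0,5],[0,0,0,0,0,0,5]]])

```text
time: 9.63
tcp_pos: [0.528, 0.1667, 0.1048]
eef_rot: [0.154, 0.69, -0.153, 0.691]
wrist_force: [-0.0, 0.2, 9.6]
finger_gap: 0.012
```

arm_command(rows=[[[0,0,0,-0.004,0,0,5],[0,0,0,0,0,0,5]]])

```text
time: 9.8
tcp_pos: [0.5277, 0.1664, 0.1049]
eef_rot: [0.154, 0.69, -0.153, 0.691]
wrist_force: [0.2, -1.1, 5.2]
finger_gap: 0.0118
```

arm_command(rows=[[[0,0,0,0,0,0.008,5],[0,0,0,0,0,0.008,5],[0,0,0,0,0,0,5]]])

```text
time: 10.05
tcp_pos: [0.5292, 0.1657, 0.1048]
eef_rot: [0.154, 0.69, -0.153, 0.69]
wrist_force: [-1.0, -1.0, 7.0]
finger_gap: 0.0121
```

arm_command(rows=[[[0,0,0,-0.002,0,0.008,5],[0,0,0,0,0,0.008,5],[0,0,0,0,0,0,5]]])

```text
time: 10.3
tcp_pos: [0.5307, 0.1648, 0.1048]
eef_rot: [0.153, 0.69, -0.153, 0.69]
wrist_force: [-2.1, 0.7, 5.5]
finger_gap: 0.0119
```

arm_command(rows=[[[0,0,0,0,0,0.008,5],[0,0,0,0,0,0,5]]])

```text
time: 10.47
tcp_pos: [0.5315, 0.1645, 0.1048]
eef_rot: [0.153, 0.69, -0.153, 0.69]
wrist_force: [-2.5, 0.7, 7.2]
finger_gap: 0.0119
```

arm_command(rows=[[[0,0,0,0,0,0.008,5],[0,0,0,0,0,0,5]]])

```text
time: 10.63
tcp_pos: [0.5322, 0.1641, 0.1048]
eef_rot: [0.153, 0.69, -0.153, 0.69]
wrist_force: [-2.4, 1.0, 6.7]
finger_gap: 0.0118
```

arm_command(rows=[[[0,0,0,0,0,0.008,5],[0,0,0,0,0,0,5]]])

```text
time: 10.8
tcp_pos: [0.533, 0.1637, 0.1048]
eef_rot: [0.153, 0.691, -0.153, 0.69]
wrist_force: [-3.5, 1.3, 7.0]
finger_gap: 0.0118
```

arm_command(rows=[[[0,0,0,0,0,0.008,5],[0,0,0,0,0,0,5]]])

```text
time: 10.97
tcp_pos: [0.5338, 0.1633, 0.1047]
eef_rot: [0.153, 0.691, -0.153, 0.69]
wrist_force: [-3.0, 1.8, 6.3]
finger_gap: 0.0119
```

arm_command(rows=[[[0,0,0,0,0,0.008,5],[0,0,0,0,0,0,5]]])

```text
time: 11.13
tcp_pos: [0.5345, 0.163, 0.1047]
eef_rot: [0.153, 0.691, -0.153, 0.69]
wrist_force: [-4.4, 1.7, 6.1]
finger_gap: 0.012
```

```bash
python3 -c "
from h import *
wsave('w9')
b=cv2.imread('pics/w9.png')
cv2.imwrite('pics/w9c.png',cv2.resize(b[160:260,220:340],None,fx=5,fy=5,interpolation=cv2.INTER_CUBIC))
go([0.52703,0.16614,.118])
"
```

```text
t 11.18 tcp [0.5345 0.163  0.1047] F [-3.97  1.31  5.46] gap 0.0117
shift [-0.111 -0.003 -0.068] turn [-0.001 -0.001  0.   ]
```

View pics/w9c.png

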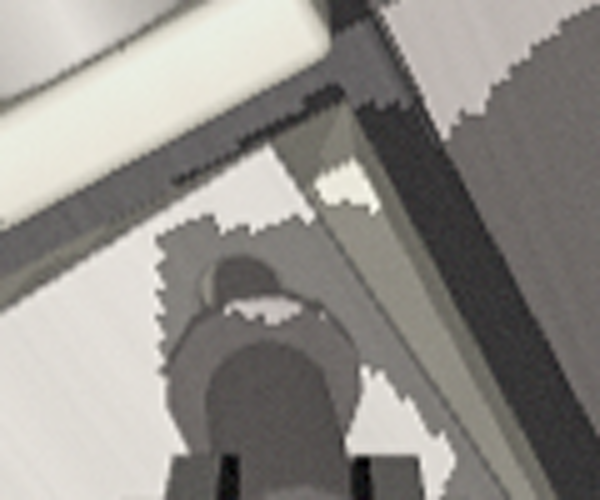

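arm_command(rows=[[[0,0,0,-0.001,0,0.008,5],[0,0,0,0,0,0.008,5],[0,0,0,0,0,0,5]]])

```text
time: 11.43
tcp_pos: [0.536, 0.1622, 0.1046]
eef_rot: [0.153, 0.691, -0.153, 0.69]
wrist_force: [-5.1, 3.3, 5.2]
finger_gap: 0.0121
```

arm_command(rows=[[[0,0,0,-0.001,0,0.008,5],[0,0,0,0,0,0.008,5],[0,0,0,0,0,0,5]]])

```text
time: 11.68
tcp_pos: [0.5377, 0.1613, 0.1047]
eef_rot: [0.153, 0.691, -0.153, 0.69]
wrist_force: [-4.4, 3.1, 3.2]
finger_gap: 0.0118
```

```bash
python3 -c "
from h import *
wsave('w10')
b=cv2.imread('pics/w10.png')
cv2.imwrite('pics/w10c.png',cv2.resize(b[160:280,220:340],None,fx=5,fy=5,interpolation=cv2.INTER_CUBIC))
go([0.52703,0.16614,.118])
"
```

```text
t 11.73 tcp [0.5376 0.1613 0.1046] F [-4.77  1.97  3.17] gap 0.0112
shift [-0.111 -0.001 -0.097] turn [-0.001 -0.002  0.001]
```

View pics/w10c.png

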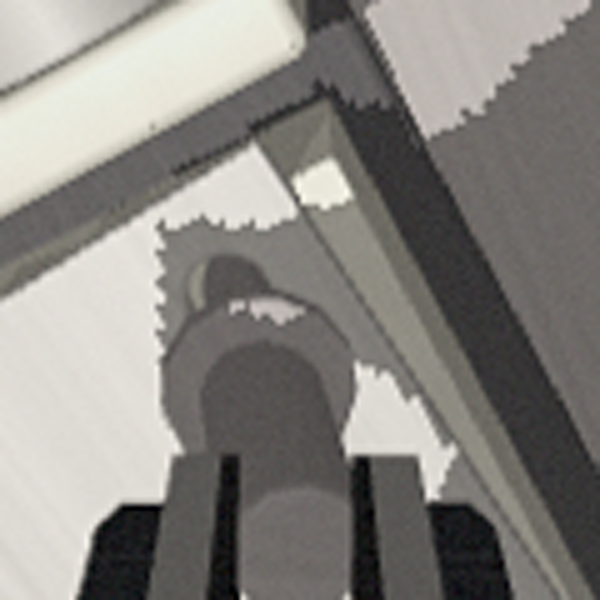

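arm_command(rows=[[[0,0,0,0,0,0.008,5],[0,0,0,0,0,0.008,5],[0,0,0,0,0,0,5]]])

```text
time: 11.98
tcp_pos: [0.5396, 0.1603, 0.1046]
eef_rot: [0.153, 0.691, -0.153, 0.69]
wrist_force: [-3.9, 1.9, 2.2]
finger_gap: 0.0113
```

arm_command(rows=[[[0,0,0,0,0,0.008,5],[0,0,0,0,0,0.008,5],[0,0,0,0,0,0,5]]])

```text
time: 12.23
tcp_pos: [0.542, 0.1591, 0.1047]
eef_rot: [0.153, 0.69, -0.153, 0.69]
wrist_force: [-3.2, 0.2, 0.1]
finger_gap: 0.0119
```

arm_command(rows=[[[0,0,0,0,0,0.008,5],[0,0,0,0,0,0,5]]])

```text
time: 12.4
tcp_pos: [0.543, 0.1587, 0.1048]
eef_rot: [0.153, 0.69, -0.154, 0.69]
wrist_force: [-2.5, 0.5, -1.7]
finger_gap: 0.0117
```

arm_command(rows=[[[0,0,0,0.008,0,0,5],[0,0,0,0,0,0,5]]])

```text
time: 12.57
tcp_pos: [0.5429, 0.1589, 0.1039]
eef_rot: [0.153, 0.69, -0.153, 0.69]
wrist_force: [-2.3, 1.5, 0.7]
finger_gap: 0.0115
```

arm_command(rows=[[[0,0,0,0.006,0,0,5],[0,0,0,0,0,0,5]]])

```text
time: 12.73
tcp_pos: [0.543, 0.1589, 0.1032]
eef_rot: [0.153, 0.69, -0.153, 0.69]
wrist_force: [-1.7, 1.6, -0.1]
finger_gap: 0.0115
```

```bash
python3 -c "
from h import *
wsave('w11')
b=cv2.imread('pics/w11.png')
cv2.imwrite('pics/w11c.png',cv2.resize(b[160:280,220:340],None,fx=5,fy=5,interpolation=cv2.INTER_CUBIC))
go([0.52703,0.16614,.118])
"
```

```text
t 12.78 tcp [0.5429 0.1589 0.1032] F [-2.08  0.97  0.69] gap 0.0112
shift [-0.123 -0.002 -0.145] turn [-0.001 -0.    -0.   ]
```

View pics/w11c.png

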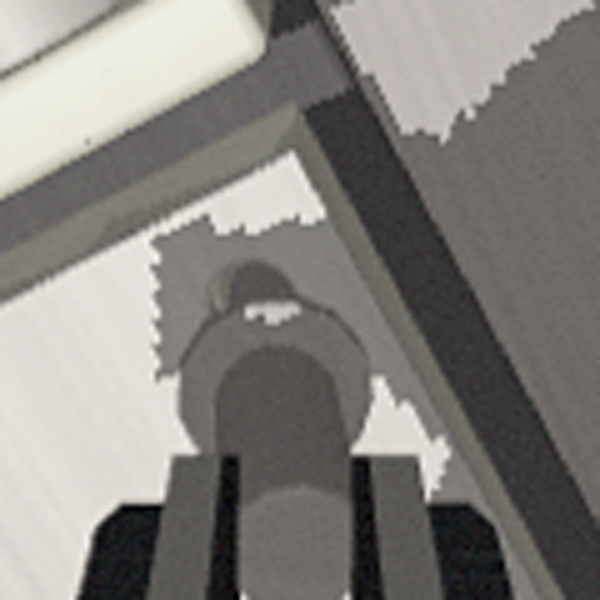

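arm_command(rows=[[[0,0,0,0.008,0,0,5],[0,0,0,0.008,0,-0.004,5],[0,0,0,0,0,0,5]]])

```text
time: 13.03
tcp_pos: [0.5424, 0.1591, 0.1011]
eef_rot: [0.153, 0.69, -0.153, 0.69]
wrist_force: [-2.7, 2.1, 0.6]
finger_gap: 0.0117
```

arm_command(rows=[[[0,0,0,0.008,0,0,5],[0,0,0,0.008,0,-0.004,5],[0,0,0,0,0,0,5]]])

```text
time: 13.28
tcp_pos: [0.5419, 0.1593, 0.0992]
eef_rot: [0.153, 0.69, -0.153, 0.69]
wrist_force: [-2.2, 0.3, 0.5]
finger_gap: 0.012
```

arm_command(rows=[[[0,0,0,0.012,0,-0.003,5],[0,0,0,0.012,0,-0.003,5],[0,0,0,0,0,0,5]]])

```text
time: 13.53
tcp_pos: [0.5412, 0.1596, 0.0962]
eef_rot: [0.153, 0.69, -0.153, 0.69]
wrist_force: [-2.1, 0.1, 0.1]
finger_gap: 0.0116
```

arm_command(rows=[[[0,0,0,0.012,0,-0.003,5],[0,0,0,0.012,0,-0.003,5],[0,0,0,0,0,0,5]]])

```text
time: 13.78
tcp_pos: [0.5405, 0.1598, 0.0933]
eef_rot: [0.153, 0.69, -0.153, 0.69]
wrist_force: [-1.0, -0.9, -0.3]
finger_gap: 0.0119
```

```bash
python3 -c "
from h import *
wsave('w12')
b=cv2.imread('pics/w12.png')
cv2.imwrite('pics/w12c.png',cv2.resize(b[160:280,220:340],None,fx=5,fy=5,interpolation=cv2.INTER_CUBIC))
go([0.52703,0.16614,.118])
"
```

```text
t 13.83 tcp [0.5406 0.1599 0.0934] F [-1.4   0.28 -2.37] gap 0.0118
shift [-0.205 -0.    -0.125] turn [-0.001 -0.     0.   ]
```

View pics/w12c.png

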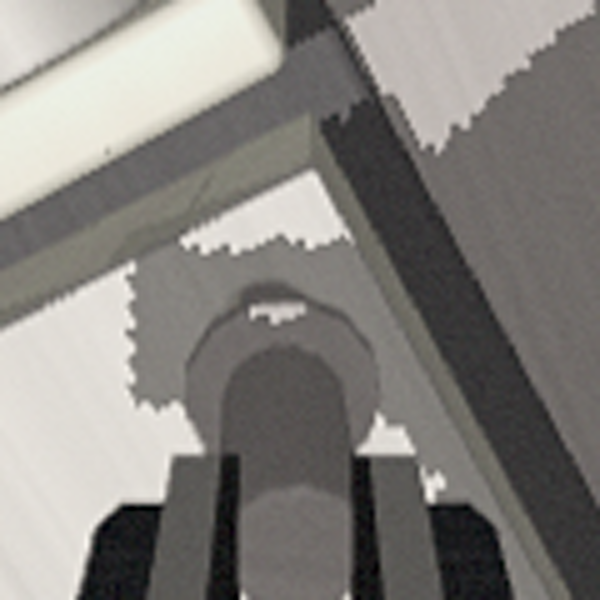

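arm_command(rows=[[[0,0,0,0.012,0,-0.004,5],[0,0,0,0.012,0,-0.004,5],[0,0,0,0,0,0,5]]])

```text
time: 14.08
tcp_pos: [0.5397, 0.1603, 0.0905]
eef_rot: [0.153, 0.69, -0.153, 0.69]
wrist_force: [0.1, 0.6, -1.3]
finger_gap: 0.0115
```

arm_command(rows=[[[0,0,0,0.012,0,-0.003,5],[0,0,0,0.012,0,0,5],[0,0,0,0,0,0,5]]])

```text
time: 14.33
tcp_pos: [0.5394, 0.1604, 0.0876]
eef_rot: [0.153, 0.69, -0.153, 0.69]
wrist_force: [-0.4, -0.7, -0.9]
finger_gap: 0.012
```

arm_command(rows=[[[0,0,0,0.012,0,0,5],[0,0,0,0.012,0,0,5],[0,0,0,0,0,0,5]]])

```text
time: 14.58
tcp_pos: [0.5394, 0.1605, 0.0847]
eef_rot: [0.153, 0.69, -0.153, 0.69]
wrist_force: [-1.2, 0.5, -0.4]
finger_gap: 0.0116
```

Free so far. Continue down with checks.

arm_command(rows=[[[0,0,0,0.012,0,0,5],[0,0,0,0.012,0,0,5],[0,0,0,0,0,0,5]]])

```text
time: 14.83
tcp_pos: [0.5393, 0.1605, 0.0817]
eef_rot: [0.153, 0.69, -0.153, 0.69]
wrist_force: [-2.9, -0.0, -1.4]
finger_gap: 0.0114
```

arm_command(rows=[[[0,0,0,0.01,0,0,5],[0,0,0,0.01,0,0,5],[0,0,0,0,0,0,5]]])

```text
time: 15.08
tcp_pos: [0.5394, 0.1605, 0.0795]
eef_rot: [0.153, 0.69, -0.153, 0.69]
wrist_force: [-2.6, 0.2, -0.3]
finger_gap: 0.0118
```

```bash
python3 -c "
from h import *
wsave('w13')
b=cv2.imread('pics/w13.png')
cv2.imwrite('pics/w13c.png',cv2.resize(b[160:280,220:340],None,fx=5,fy=5,interpolation=cv2.INTER_CUBIC))
go([0.52703,0.16614,.118])
"
```

```text
t 15.13 tcp [0.5394 0.1604 0.0795] F [-2.84  0.31 -2.11] gap 0.0118
shift [-0.321 -0.    -0.114] turn [-0.001 -0.     0.   ]
```

View pics/w13c.png

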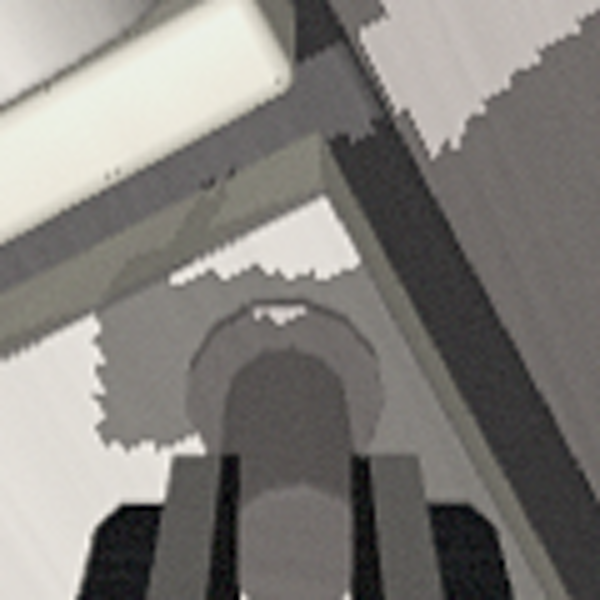

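arm_command(rows=[[[0,0,0,0.01,0,-0.006,5],[0,0,0,0.01,0,-0.005,5],[0,0,0,0,0,0,5]]])

```text
time: 15.38
tcp_pos: [0.5384, 0.1609, 0.0772]
eef_rot: [0.153, 0.69, -0.153, 0.69]
wrist_force: [-0.6, -1.4, -0.7]
finger_gap: 0.0119
```

arm_command(rows=[[[0,0,0,0.01,0,0,5],[0,0,0,0.01,0,0,5],[0,0,0,0,0,0,5]]])

```text
time: 15.63
tcp_pos: [0.5383, 0.1609, 0.0747]
eef_rot: [0.153, 0.69, -0.153, 0.69]
wrist_force: [-0.7, -0.8, -1.8]
finger_gap: 0.0117
```

arm_command(rows=[[[0,0,0,0.01,0,0,5],[0,0,0,0.01,0,0,5],[0,0,0,0,0,0,5]]])

```text
time: 15.88
tcp_pos: [0.5383, 0.161, 0.0723]
eef_rot: [0.153, 0.69, -0.153, 0.69]
wrist_force: [0.3, -0.9, -0.4]
finger_gap: 0.0116
```

arm_command(rows=[[[0,0,0,0.01,0,0,5],[0,0,0,0.008,0,0,5],[0,0,0,0,0,0,5]]])

```text
time: 16.13
tcp_pos: [0.5383, 0.161, 0.0702]
eef_rot: [0.153, 0.69, -0.153, 0.69]
wrist_force: [-0.5, -0.3, -1.1]
finger_gap: 0.0116
```

arm_command(rows=[[[0,0,0,0.006,0,0,5],[0,0,0,0,0,0,5]]])

```text
time: 16.3
tcp_pos: [0.5383, 0.1611, 0.0695]
eef_rot: [0.153, 0.69, -0.153, 0.69]
wrist_force: [-1.1, -0.0, -0.5]
finger_gap: 0.0115
```

arm_command(rows=[[[0,0,0,0.004,0,0,5],[0,0,0,0,0,0,5]]])

```text
time: 16.47
tcp_pos: [0.5384, 0.1611, 0.0694]
eef_rot: [0.153, 0.69, -0.153, 0.69]
wrist_force: [-1.4, -1.0, 2.8]
finger_gap: 0.0112
```

Collar contact at about 0.0694. Press gently up to about 13 N.

arm_command(rows=[[[0,0,0,0.004,0,0,5],[0,0,0,0,0,0,5]]])

```text
time: 16.63
tcp_pos: [0.5385, 0.1612, 0.0692]
eef_rot: [0.153, 0.69, -0.153, 0.69]
wrist_force: [-3.5, -1.7, 9.7]
finger_gap: 0.0117
```

arm_command(rows=[[[0,0,0,0.003,0,0,5],[0,0,0,0,0,0,5]]])

```text
time: 16.8
tcp_pos: [0.5387, 0.1613, 0.0691]
eef_rot: [0.154, 0.69, -0.153, 0.691]
wrist_force: [-5.1, -1.4, 12.5]
finger_gap: 0.0112
```

arm_command(rows=[[[0,0,0,0.001,0,-0.004,5],[0,0,0,0,0,0,5],[0,0,0,0,0,0,5],[0,0,0,0,0,0,5],[0,0,0,0,0,0,5],[0,0,0,0,0,0,5]]])

```text
time: 17.3
tcp_pos: [0.5386, 0.1614, 0.0691]
eef_rot: [0.154, 0.69, -0.153, 0.691]
wrist_force: [-2.9, -2.0, 13.1]
finger_gap: 0.0117
```

```bash
python3 -c "
from h import *
wsave('w14')
b=cv2.imread('pics/w14.png')
cv2.imwrite('pics/w14c.png',cv2.resize(b[160:280,220:340],None,fx=5,fy=5,interpolation=cv2.INTER_CUBIC))
f=grab_frame('side')['img'][:,:,::-1];cv2.imwrite('pics/side14.png',cv2.resize(f[130:230,140:270],None,fx=6,fy=6,interpolation=cv2.INTER_CUBIC))
go([0.5386,0.1611,.0691])
"
```

```text
t 17.4 tcp [0.5386 0.1613 0.0691] F [-2.89 -2.64 13.91] gap 0.0118
shift [ 0.    -0.002  0.001] turn [-0.002  0.002 -0.001]
```

View pics/w14c.png

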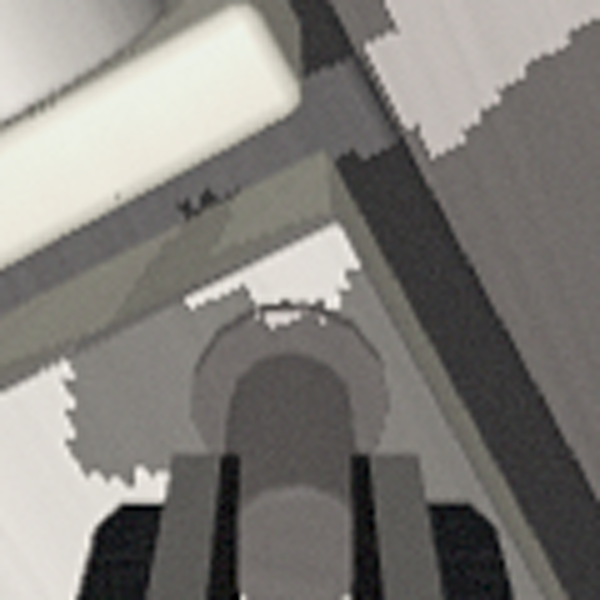

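View pics/side14.png

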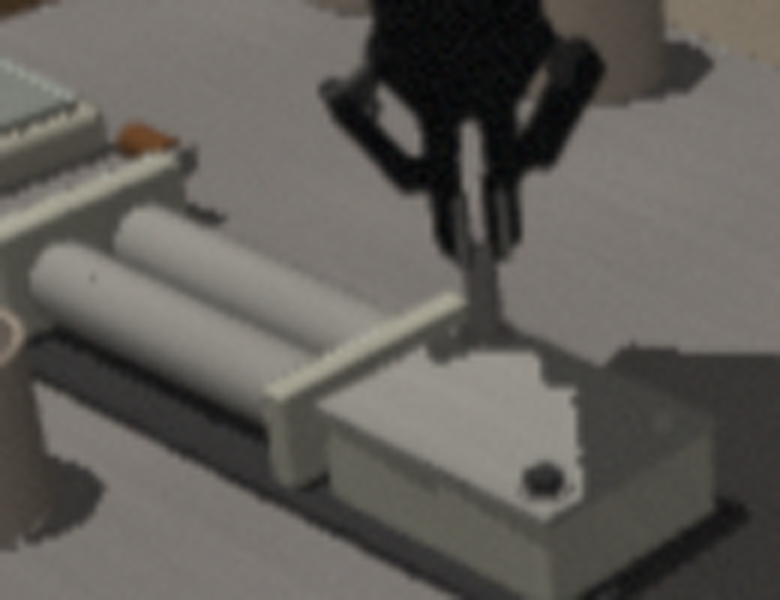

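arm_command(rows=[[[0,0,0,-0.006,0,0,5],[0,0,0,0,0,0,30],[0,0,0,0,0,0,45],[0,0,0,0,0,0,45],[0,0,0,0,0,0,45],[0,0,0,0,0,0,45],[0,0,0,-0.05,0,0,45],[0,0,0,-0.2,0,0,45],[0,0,0,-0.25,0,0,45],[0,0,0,-0.25,0,0,45],[0,0,0,-0.25,0,0,45],[0,0,0,0,0,0,45]]])

```text
time: 18.4
tcp_pos: [0.5403, 0.1625, 0.195]
eef_rot: [0.155, 0.688, -0.152, 0.693]
wrist_force: [0.8, 1.1, 0.1]
finger_gap: 0.0452
```

arm_command(rows=[[[0,0,0,0,-0.2,0,45],[0,0,0,0,-0.2,0,45],[0,0,0,0,0,0,45],[0,0,0,0,0,0,45],[0,0,0,0,0,0,45]]])

```text
time: 18.82
tcp_pos: [0.5178, 0.1182, 0.1893]
eef_rot: [0.154, 0.69, -0.153, 0.69]
wrist_force: [1.2, 1.4, -0.2]
finger_gap: 0.0447
```

```bash
python3 -c "
from h import *
wsave('w15')
go([0.5525,-0.3085,.18])
"
```

```text
t 18.87 tcp [0.5178 0.1185 0.1892] F [-0.11 -0.22 -0.54] gap 0.0449
shift [ 0.075 -3.102  1.767] turn [-0.001  0.    -0.001]
```

View pics/w15.png

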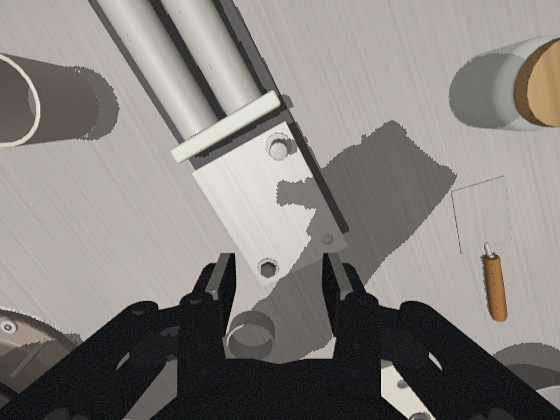

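```bash
python3 -c "
from h import *
b=cv2.imread('pics/w15.png')
cv2.imwrite('pics/w15c.png',cv2.resize(b[110:260,240:360],None,fx=5,fy=4,interpolation=cv2.INTER_CUBIC))
cv2.imwrite('pics/w15d.png',cv2.resize(b[222:257,308:343],None,fx=16,fy=16,interpolation=cv2.INTER_CUBIC))
"
```

```text
(no output)
```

View pics/w15c.png

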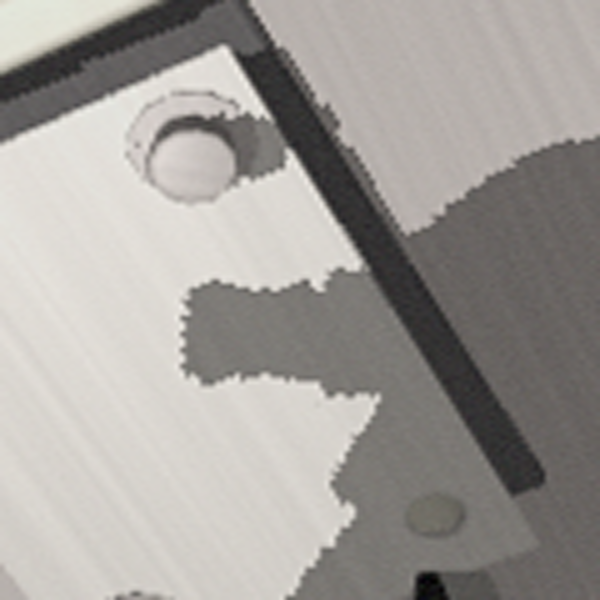

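View pics/w15d.png

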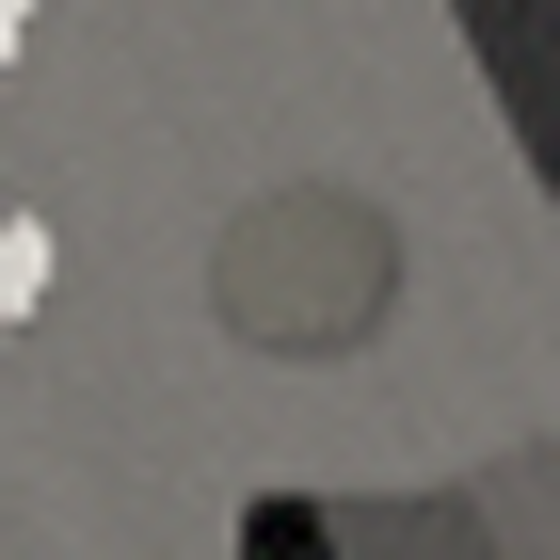

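arm_command(rows=[[[0,0,0,0,-0.25,0.14,45],[0,0,0,0,-0.25,0.14,45],[0,0,0,0,-0.25,0.14,45],[0,0,0,0,-0.25,0.14,45],[0,0,0,0,-0.25,0.14,45],[0,0,0,0,-0.25,0.14,45],[0,0,0,0,-0.25,0.14,45],[0,0,0,0,-0.25,0.14,45],[0,0,0,0,-0.25,0.14,45],[0,0,0,0,-0.25,0.14,45],[0,0,0,0,-0.25,0.14,45],[0,0,0,0,-0.25,0.14,45]]])

```text
time: 19.87
tcp_pos: [0.5484, -0.2947, 0.1887]
eef_rot: [0.153, 0.69, -0.153, 0.69]
wrist_force: [0.4, -0.5, 0.2]
finger_gap: 0.0448
```

arm_command(rows=[[[0,0,0,0,-0.1,0.08,45],[0,0,0,0,0,0,45],[0,0,0,0,0,0,45],[0,0,0,0,0,0,45]]])

```text
time: 20.2
tcp_pos: [0.5519, -0.3071, 0.1886]
eef_rot: [0.153, 0.691, -0.153, 0.69]
wrist_force: [-0.1, 0.9, 0.5]
finger_gap: 0.0449
```

```bash
python3 -c "
from h import *
print('bolthole',wz('w15',326.7,238.3,.06))
wsave('w16')
go([0.5532,-0.309,.12])
b=cv2.imread('pics/w16.png')
cv2.imwrite('pics/w16c.png',cv2.resize(b[180:330,210:360],None,fx=4,fy=4,interpolation=cv2.INTER_CUBIC))
"
```

```text
bolthole [0.54346193 0.04576336 0.06      ]
t 20.25 tcp [ 0.5519 -0.3069  0.1888] F [-0.12  0.21  0.09] gap 0.0452
shift [ 0.573 -0.011  0.017] turn [ 0.001 -0.    -0.001]
```

View pics/w16c.png

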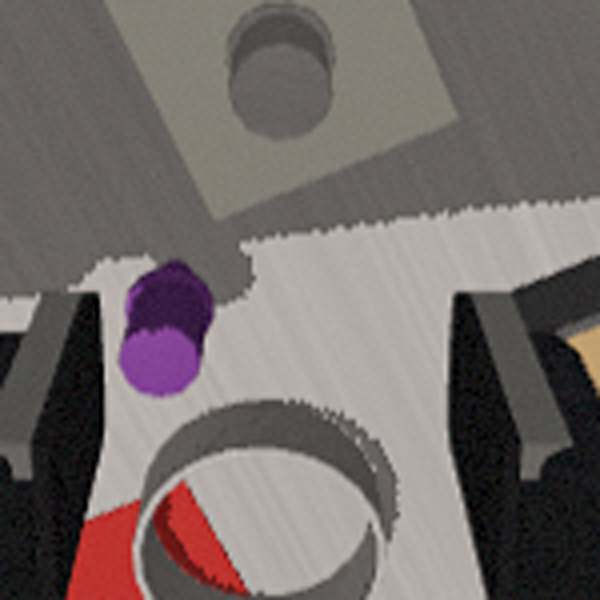

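```bash
python3 -c "
from h import *
p=wz('w16',279.9,202.6,.102);print(p,wz('w16',210+160/4,180+360/4,.06))
go([p[0],p[1],.072])
"
```

```text
[ 0.55345354 -0.3090928   0.102     ] [ 0.48405292 -0.37843402  0.06      ]
t 20.25 tcp [ 0.5519 -0.3069  0.1888] F [-0.12  0.21  0.09] gap 0.0452
shift [ 0.973 -0.011  0.02 ] turn [ 0.001 -0.    -0.001]
```

arm_command(rows=[[[0,0,0,0.1,-0.011,0.014,45],[0,0,0,0.2,0,0,45],[0,0,0,0.2,0,0,45],[0,0,0,0.2,0,0,45],[0,0,0,0.15,0,0,45],[0,0,0,0.08,0,0,45],[0,0,0,0.027,0,0,45],[0,0,0,0,0,0,45],[0,0,0,0,0,0,45]]])

```text
time: 21.0
tcp_pos: [0.5529, -0.3105, 0.0749]
eef_rot: [0.153, 0.69, -0.153, 0.691]
wrist_force: [-0.2, -0.1, 1.5]
finger_gap: 0.0449
```

```bash
python3 -c "
from h import *
wsave('w17')
go([0.5532,-0.309,.074])
"
```

```text
t 21.05 tcp [ 0.5531 -0.3107  0.0753] F [-0.   -0.15 -0.48] gap 0.0447
shift [ 0.01   0.013 -0.005] turn [-0.001  0.002 -0.   ]
```

View pics/w17.png

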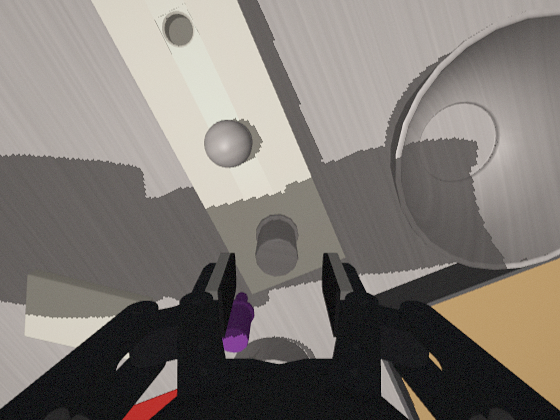

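Adjust 1.5 mm in y, then close.

arm_command(rows=[[[0,0,0,0.008,0.013,-0.002,45],[0,0,0,0,0,0,30],[0,0,0,0,0,0,10],[0,0,0,0,0,0,10],[0,0,0,0,0,0,10],[0,0,0,0,0,0,10],[0,0,0,0,0,0,10],[0,0,0,0,0,0,10]]])

```text
time: 21.72
tcp_pos: [0.5527, -0.3091, 0.0731]
eef_rot: [0.153, 0.69, -0.153, 0.69]
wrist_force: [-0.8, 0.2, 0.4]
finger_gap: 0.0101
```

arm_command(rows=[[[0,0,0,-0.04,0,0,10],[0,0,0,-0.08,0,0,10],[0,0,0,-0.15,0,0,10],[0,0,0,-0.2,0,0,10],[0,0,0,-0.25,0,0,10],[0,0,0,-0.25,0,0,10],[0,0,0,0,0,0,10],[0,0,0,0,0,0,10],[0,0,0,0,0,0,10]]])

```text
time: 22.47
tcp_pos: [0.5526, -0.3091, 0.1899]
eef_rot: [0.153, 0.69, -0.153, 0.69]
wrist_force: [-0.3, 0.6, -1.0]
finger_gap: 0.0097
```

```bash
python3 -c "
from h import *
wsave('w18')
go([0.5434,0.0458-.04,.18])
b=cv2.imread('pics/w18.png')
cv2.imwrite('pics/w18c.png',cv2.resize(b[180:300,220:340],None,fx=5,fy=5,interpolation=cv2.INTER_CUBIC))
"
```

```text
t 22.52 tcp [ 0.5524 -0.3089  0.1892] F [ 0.41 -0.93  0.19] gap 0.01
shift [ 0.077  2.344 -1.178] turn [-0.001 -0.001 -0.   ]
```

View pics/w18c.png

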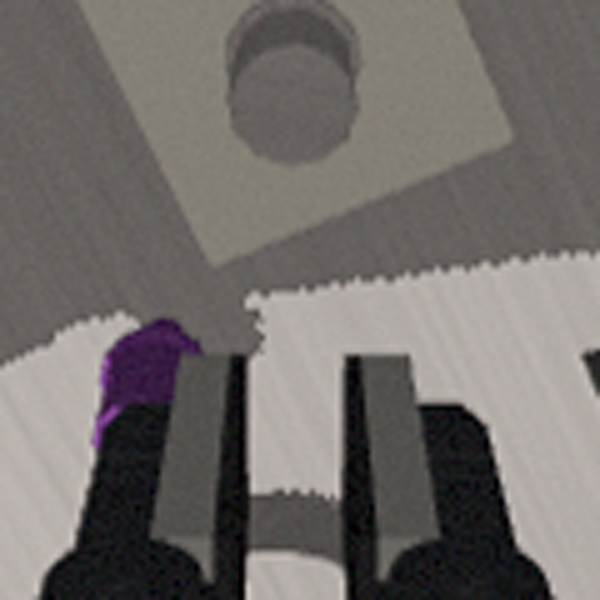

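```bash
python3 -c "
from h import *
b=cv2.imread('pics/w17.png')
cv2.imwrite('pics/w17c.png',cv2.resize(b[200:300,230:330],None,fx=6,fy=6,interpolation=cv2.INTER_CUBIC))
print(wz('w17',276.5,253,.102),wz('w18',278.2,199.6,.102),wz('w16',279.9,202.6,.102))
print(tri([wr('w17',276.5,253),wr('w18',278.2,199.6)]))
"
```

```text
[ 0.55458652 -0.30672798  0.102     ] [ 0.55388541 -0.30823888  0.102     ] [ 0.55345354 -0.3090928   0.102     ]
(array([ 0.55285349, -0.31036884,  0.09377584]), [np.float64(2.5475849026221557e-05), np.float64(2.5475849026403608e-05)])
```

View pics/w17c.png

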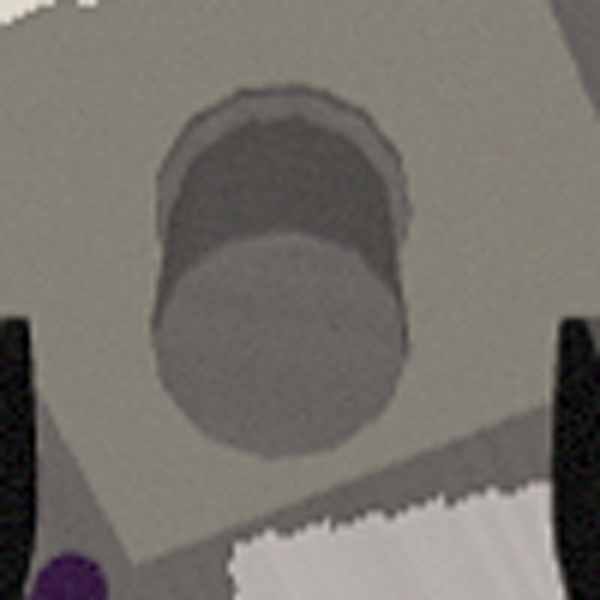

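```bash
python3 -c "
from h import *
for n in ('w4','w18','w17'):
  z=np.load(f'pics/{n}.npz');D=z['depth'];K=z['K'];T=z['T']
  print(n)
  for u in ([258,262,298,302] if n!='w17' else [226,232,326,332]):
    for v in (250,254,258,265,275,285):
      d=D[v,u];c=np.array([(u-K[0,2])/K[0,0]*d,(v-K[1,2])/K[1,1]*d,d]);p=T[:3,:3]@c+T[:3,3]
      print(u,v,round(float(d),3),np.round(p*1000,1))
"
```

```text
w4
258 250 0.203 [  8.2 -10.9 -12.7]
258 254 0.15 [-40.5  10.2  -9.1]
258 258 0.145 [-45.6  10.6  -8.8]
258 265 0.139 [-52.2  10.4  -8.4]
258 275 0.13 [-61.   10.3  -7.8]
258 285 0.122 [-69.1  10.4  -7.3]
262 250 0.203 [  8.2 -10.9 -10. ]
262 254 0.149 [-40.8  10.3  -7.1]
262 258 0.146 [-44.9  10.2  -6.9]
262 265 0.139 [-52.1  10.4  -6.5]
262 275 0.13 [-61.3  10.5  -6.1]
262 285 0.123 [-68.5  10.1  -5.7]
298 250 0.203 [  8.9 -11.3  14.1]
298 254 0.149 [-40.8  10.3  10.7]
298 258 0.146 [-44.8  10.2  10.4]
298 265 0.138 [-52.5  10.5  10. ]
298 275 0.131 [-60.5  10.1   9.5]
298 285 0.123 [-68.9  10.4   9. ]
302 250 0.202 [  8.  -10.9  16.8]
302 254 0.15 [-40.7  10.3  12.7]
302 258 0.146 [-44.7  10.1  12.4]
302 265 0.138 [-52.6  10.6  11.8]
302 275 0.13 [-61.   10.3  11.2]
302 285 0.122 [-69.3  10.6  10.5]
w18
258 250 0.372 [162.8 -84.8 -24.3]
258 254 0.148 [-42.1  11.   -9. ]
258 258 0.146 [-44.6  10.1  -8.9]
258 265 0.139 [-51.9  10.2  -8.4]
258 275 0.13 [-61.4  10.6  -7.8]
258 285 0.122 [-69.1  10.5  -7.3]
262 250 0.401 [188.8 -97.3 -21. ]
262 254 0.149 [-41.3  10.6  -7.1]
262 258 0.1
[... 653 characters left out ...]
39 [-52.   10.3 -23.1]
226 275 0.13 [-61.4  10.6 -21.5]
226 285 0.129 [-63.5   7.  -21.3]
232 250 0.202 [  7.7 -10.7 -30.1]
232 254 0.148 [-41.8  10.8 -21.8]
232 258 0.146 [-44.3   9.9 -21.5]
232 265 0.145 [-46.5   7.4 -21.3]
232 275 0.147 [-46.3   1.8 -21.6]
232 285 0.146 [-48.8  -2.2 -21.4]
326 250 0.203 [  8.3 -11.   32.9]
326 254 0.149 [-41.3  10.5  24.5]
326 258 0.146 [-44.9  10.2  23.9]
326 265 0.143 [-48.5   8.4  23.5]
326 275 0.143 [-49.6   3.7  23.5]
326 285 0.144 [-50.7  -1.1  23.6]
332 250 0.202 [  8.  -10.9  36.9]
332 254 0.149 [-41.2  10.5  27.4]
332 258 0.146 [-44.7  10.1  26.8]
332 265 0.14 [-51.2   9.9  25.8]
332 275 0.129 [-61.7  10.7  24. ]
332 285 0.128 [-64.6   7.6  23.6]
```

```bash
python3 -c "
from h import *
for n in ('w18','w17'):
  z=np.load(f'pics/{n}.npz');D=z['depth'];K=z['K'];T=z['T']
  for u,v in ((240,290),(278,370),(278,390),(278,410),(250,262),(306,262),(236,262),(240,256)):
      d=D[v,u];c=np.array([(u-K[0,2])/K[0,0]*d,(v-K[1,2])/K[1,1]*d,d]);p=T[:3,:3]@c+T[:3,3]
      print(n,u,v,round(float(d),3),np.round(p*1000,1))
f=grab_frame('side')['img'][:,:,::-1];cv2.imwrite('pics/side18.png',cv2.resize(f[130:330,260:460],None,fx=3,fy=3,interpolation=cv2.INTER_CUBIC))
f,cx,cy,R,t=CAM['side'];s=status.sense();R=np.array(R)
for dz in (0,.04,.1):
  c=R@(s['tcp_pos']+[0,0,dz])+t;print(dz,f*c[0]/c[2]+cx,f*c[1]/c[2]+cy,'crop',(f*c[0]/c[2]+cx-260)*3,(f*c[1]/c[2]+cy-130)*3)
"
```

```text
w18 240 290 0.114 [-76.8  13.1 -13.5]
w18 278 370 0.082 [-111.5   10.5    0.9]
w18 278 390 0.075 [-118.8   11.8    0.9]
w18 278 410 0.07 [-124.2   11.9    0.9]
w18 250 262 0.15 [-41.1   6.1 -13.2]
w18 306 262 0.149 [-42.1   6.6  14.6]
w18 236 262 0.407 [ 189.5 -115.4  -56.3]
w18 240 256 0.373 [160.8 -92.  -46.5]
w17 240 290 0.288 [ 74.1 -84.2 -35.7]
w17 278 370 0.083 [-110.7    9.7    0.9]
w17 278 390 0.076 [-117.6   10.5    0.9]
w17 278 410 0.071 [-123.4   10.9    0.9]
w17 250 262 0.205 [  7.9 -19.7 -18.3]
w17 306 262 0.206 [  8.5 -20.   19.7]
w17 236 262 0.205 [  8.  -19.8 -27.8]
w17 240 256 0.203 [  7.5 -15.  -24.9]
0 366.5699070188119 203.9627983230726 crop 319.7097210564356 221.8883949692178
0.04 368.3339058929509 187.60127229869732 crop 325.0017176788527 172.80381689609197
0.1 371.1349737228135 161.62067510772226 crop 333.4049211684406 94.86202532316679
```

View pics/side18.png

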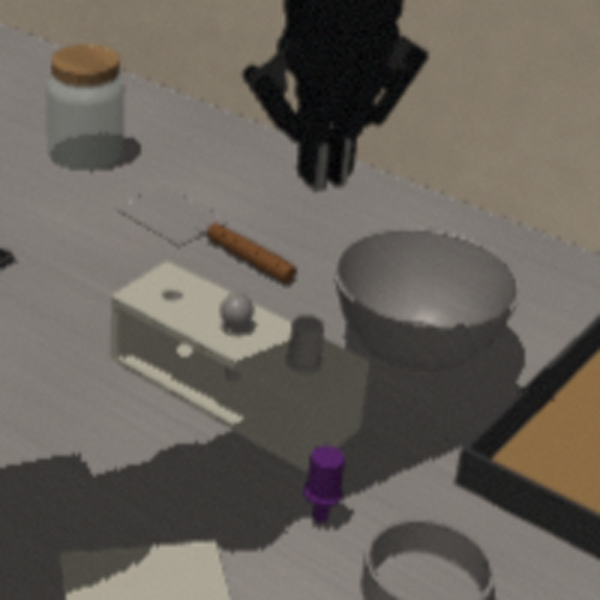

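arm_command(rows=[[[0,0,0,0,0,0.003,48],[0,0,0,0,0,0,48],[0,0,0,0.1,0,0,48],[0,0,0,0.2,0,0,48],[0,0,0,0.25,0,0,48],[0,0,0,0.25,0,0,48],[0,0,0,0.17,0,0,48],[0,0,0,0.05,0,0,48],[0,0,0,0,0,0,48],[0,0,0,0,0,0,48]]])

```text
time: 23.4
tcp_pos: [0.5534, -0.3093, 0.0675]
eef_rot: [0.153, 0.69, -0.153, 0.69]
wrist_force: [0.3, 1.2, 1.0]
finger_gap: 0.0483
```

```bash
python3 -c "
from h import *
wsave('w19')
go([0.5532,-0.309,.034])
"
```

```text
t 23.45 tcp [ 0.5538 -0.3095  0.0682] F [-0.09 -0.34  0.81] gap 0.048
shift [ 0.285  0.002 -0.006] turn [-0.001  0.002 -0.   ]
```

View pics/w19.png

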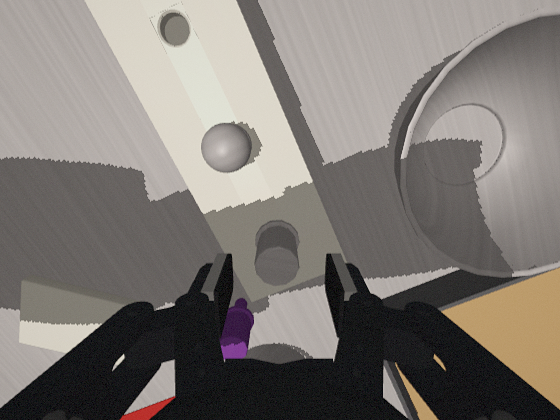

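arm_command(rows=[[[0,0,0,0.08,0,-0.006,48],[0,0,0,0.06,0,0,48],[0,0,0,0.04,0,0,48],[0,0,0,0,0,0,48]]])

```text
time: 23.78
tcp_pos: [0.5518, -0.3087, 0.0444]
eef_rot: [0.153, 0.691, -0.153, 0.69]
wrist_force: [-0.1, 0.2, 0.3]
finger_gap: 0.0478
```

arm_command(rows=[[[0,0,0,0.04,0,0,48],[0,0,0,0.03,0,0,48],[0,0,0,0,0,0,48],[0,0,0,0,0,0,48]]])

```text
time: 24.12
tcp_pos: [0.5523, -0.3088, 0.0369]
eef_rot: [0.153, 0.69, -0.153, 0.69]
wrist_force: [0.7, -0.1, 0.2]
finger_gap: 0.0479
```

```bash
python3 -c "
from h import *
wsave('w20')
go([0.5530,-0.309,.034])
"
```

```text
t 24.17 tcp [ 0.5525 -0.3089  0.0371] F [-0.86  0.41  0.74] gap 0.0478
shift [0.026 0.001 0.004] turn [-0.001  0.    -0.   ]
```

View pics/w20.png

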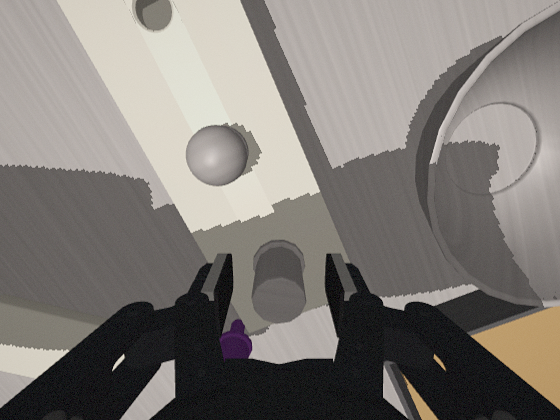

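arm_command(rows=[[[0,0,0,0.008,0,0.003,40],[0,0,0,0,0,0,25],[0,0,0,0,0,0,10],[0,0,0,0,0,0,10],[0,0,0,0,0,0,10],[0,0,0,0,0,0,10],[0,0,0,0,0,0,10]]])

```text
time: 24.75
tcp_pos: [0.5526, -0.309, 0.0366]
eef_rot: [0.153, 0.69, -0.153, 0.69]
wrist_force: [-3.0, 2.3, 7.2]
finger_gap: 0.0223
```

arm_command(rows=[[[0,0,0,-0.04,0,0,10],[0,0,0,-0.08,0,0,10],[0,0,0,-0.15,0,0,10],[0,0,0,-0.2,0,0,10],[0,0,0,-0.25,0,0,10],[0,0,0,-0.25,0,0,10],[0,0,0,-0.1,0,0,10],[0,0,0,0,0,0,10],[0,0,0,0,0,0,10],[0,0,0,0,0,0,10]]])

```text
time: 25.58
tcp_pos: [0.5521, -0.3088, 0.1637]
eef_rot: [0.153, 0.691, -0.153, 0.69]
wrist_force: [0.9, 0.2, -1.6]
finger_gap: 0.0224
```

```bash
python3 -c "
from h import *
wsave('w21')
go([0.5234,0.0058,.15])
b=cv2.imread('pics/w21.png')
cv2.imwrite('pics/w21c.png',cv2.resize(b[180:340,200:360],None,fx=3.75,fy=3.75,interpolation=cv2.INTER_CUBIC))
"
```

```text
t 25.63 tcp [ 0.552  -0.3088  0.1633] F [ 0.54 -0.17 -1.46] gap 0.0222
shift [ 0.113  2.274 -1.326] turn [-0.001 -0.002 -0.   ]
```

View pics/w21c.png

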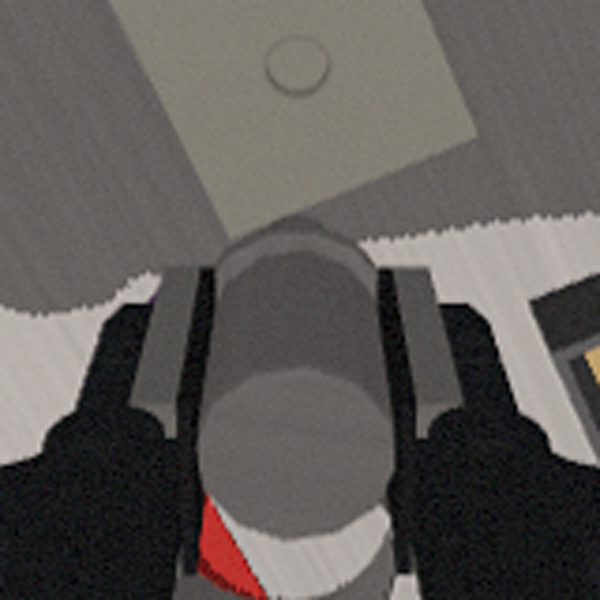

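arm_command(rows=[[[0,0,0,0,0.223,-0.132,10],[0,0,0,0,0.223,-0.132,10],[0,0,0,0,0.223,-0.132,10],[0,0,0,0,0.223,-0.132,10],[0,0,0,0,0.223,-0.132,10],[0,0,0,0,0.223,-0.132,10],[0,0,0,0,0.223,-0.132,10],[0,0,0,0,0.223,-0.132,10],[0,0,0,0,0.223,-0.132,10],[0,0,0,0,0.223,-0.132,10],[0,0,0,0,0,0,10],[0,0,0,0,0,0,10]]])

```text
time: 26.63
tcp_pos: [0.5219, 0.0022, 0.1637]
eef_rot: [0.152, 0.691, -0.152, 0.69]
wrist_force: [1.0, -0.6, -1.5]
finger_gap: 0.0225
```

arm_command(rows=[[[0,0,0,0.2,0,0,10],[0,0,0,0.1,0,0,10],[0,0,0,0,0,0,10],[0,0,0,0,0,0,10],[0,0,0,0,0,0,10]]])

```text
time: 27.05
tcp_pos: [0.5228, 0.0, 0.1289]
eef_rot: [0.154, 0.69, -0.154, 0.69]
wrist_force: [-0.6, -0.5, -0.5]
finger_gap: 0.0227
```

```bash
python3 -c "
from h import *
from tip import tipt
print(tipt('w21',278.6,300.4,-.0654))
wsave('w22')
go([0.5434,0.0458,.15])
b=cv2.imread('pics/w22.png')
cv2.imwrite('pics/w22c.png',cv2.resize(b[60:260,200:360],None,fx=3.75,fy=3,interpolation=cv2.INTER_CUBIC))
"
```

```text
[-0.0654      0.0006447   0.00107528]
t 27.1 tcp [5.230e-01 1.000e-04 1.291e-01] F [-0.39  1.04 -1.36] gap 0.0227
shift [-0.174  0.417 -0.007] turn [-0.002  0.    -0.   ]
```

View pics/w22.png

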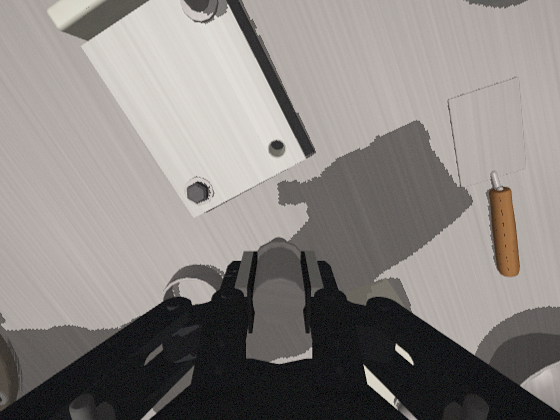

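```bash
python3 -c "
from h import *
b=cv2.imread('pics/w22.png')
cv2.imwrite('pics/w22d.png',cv2.resize(b[130:165,260:295],None,fx=16,fy=16,interpolation=cv2.INTER_CUBIC))
cv2.imwrite('pics/w22e.png',cv2.resize(b[215:315,230:330],None,fx=6,fy=6,interpolation=cv2.INTER_CUBIC))
"
```

```text
(no output)
```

View pics/w22d.png

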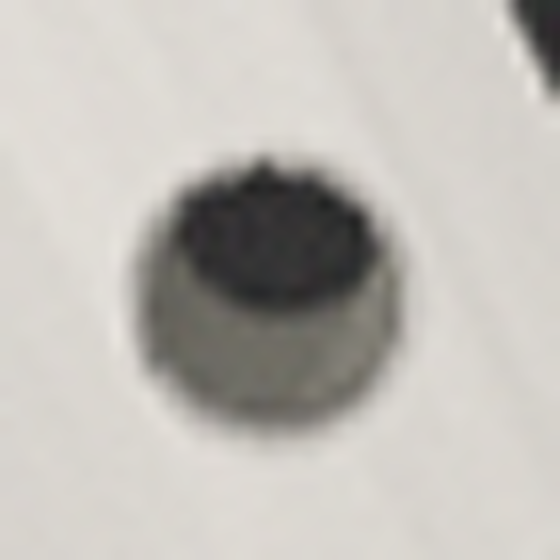

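View pics/w22e.png

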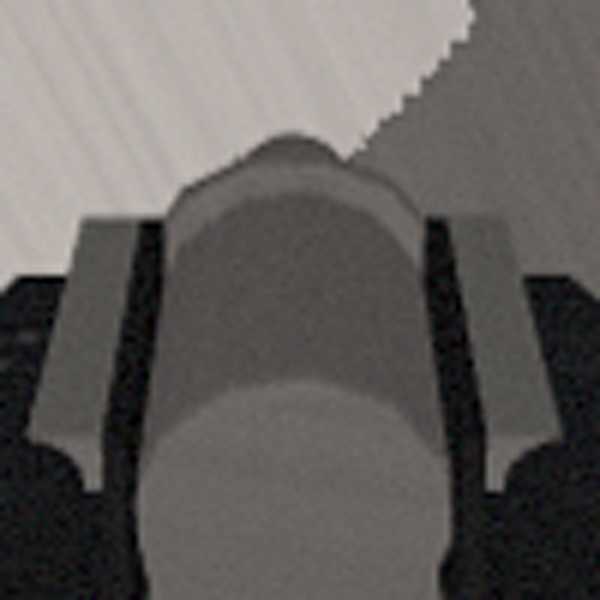

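```bash
python3 -c "
from h import *
from tip import tipt
h=wz('w22',276.4,148.15,.06);print(h, tipt('w22',278.6,236.4,-.0054))
R=Ro.from_quat(status.sense()['eef_rot']).as_matrix()
off=R@np.array([0,.0006,.001])
go(np.array([h[0]-off[0],h[1]-off[1],.065]))
"
```

```text
[0.54324649 0.04525276 0.06      ] [-0.0054      0.00470838  0.00108911]
t 27.1 tcp [5.230e-01 1.000e-04 1.291e-01] F [-0.39  1.04 -1.36] gap 0.0227
shift [ 0.535  0.407 -0.015] turn [-0.002  0.    -0.   ]
```

arm_command(rows=[[[0,0,0,0.1,0.1,-0.004,10],[0,0,0,0.1,0.1,-0.004,10],[0,0,0,0.1,0.1,-0.004,10],[0,0,0,0.1,0.1,-0.003,10],[0,0,0,0.08,0.015,0,10],[0,0,0,0.03,0,0,10],[0,0,0,0,0,0,10],[0,0,0,0,0,0,10],[0,0,0,0,0,0,10]]])

```text
time: 27.85
tcp_pos: [0.5423, 0.0456, 0.0681]
eef_rot: [0.154, 0.69, -0.154, 0.691]
wrist_force: [-0.5, -0.6, -1.5]
finger_gap: 0.0224
```

```bash
python3 -c "
from h import *
wsave('w23')
R=Ro.from_quat(status.sense()['eef_rot']).as_matrix()
off=R@np.array([0,-.0004,.001])
h=np.array([0.54325,.04525])
go(np.array([h[0]-off[0],h[1]-off[1],.065]))
b=cv2.imread('pics/w23.png')
cv2.imwrite('pics/w23e.png',cv2.resize(b[205:305,230:330],None,fx=6,fy=6,interpolation=cv2.INTER_CUBIC))
"
```

```text
t 27.9 tcp [0.5424 0.0456 0.0681] F [-0.15 -0.55  0.59] gap 0.0225
shift [ 0.026  0.003 -0.001] turn [-0.002  0.001 -0.   ]
```

View pics/w23e.png

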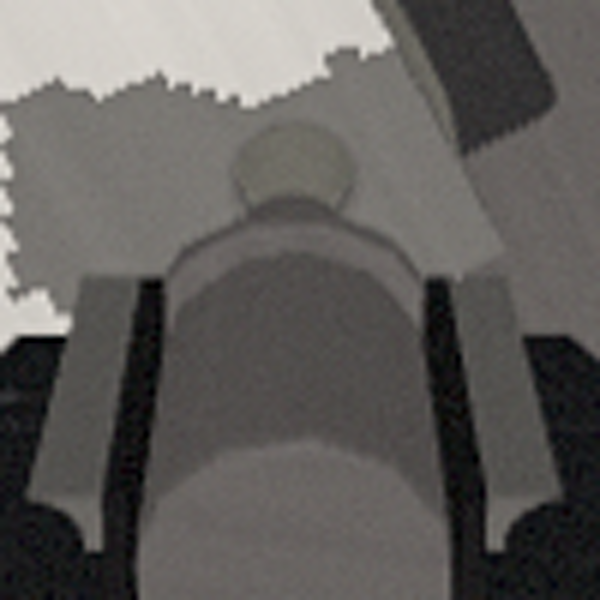

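```bash
python3 -c "
from h import *
from tip import tipt
h=wz('w23',278.75,234.6,.06);print(h)
t=tipt('w23',230+292/6-.4,205+197/6-.4,-.0054);print(t)
R=Ro.from_quat(status.sense()['eef_rot']).as_matrix()
off=R@np.array([0,t[1]-.0053,t[2]])
go(np.array([h[0]-off[0],h[1]-off[1],.065]))
"
```

```text
[0.54350555 0.04530762 0.06      ]
[-0.0054      0.00402429  0.00088517]
t 27.9 tcp [0.5424 0.0456 0.0681] F [-0.15 -0.55  0.59] gap 0.0225
shift [0.026 0.012 0.002] turn [-0.002  0.001 -0.   ]
```

arm_command(rows=[[[0,0,0,0.04,0.007,0.001,10],[0,0,0,0.04,0,0,10],[0,0,0,0.01,0,0,10],[0,0,0,0,0,0,10],[0,0,0,0,0,0,10]]])

```text
time: 28.32
tcp_pos: [0.5424, 0.047, 0.0564]
eef_rot: [0.153, 0.69, -0.153, 0.69]
wrist_force: [0.4, -0.0, -1.2]
finger_gap: 0.0226
```

arm_command(rows=[[[0,0,0,0.008,0,0,10],[0,0,0,0.008,0,0,10],[0,0,0,0,0,0,10]]])

```text
time: 28.57
tcp_pos: [0.5425, 0.047, 0.0545]
eef_rot: [0.153, 0.69, -0.153, 0.69]
wrist_force: [0.2, 0.6, -0.0]
finger_gap: 0.0225
```

arm_command(rows=[[[0,0,0,0.006,0,0,10],[0,0,0,0,0,0,10]]])

```text
time: 28.73
tcp_pos: [0.5425, 0.0469, 0.0539]
eef_rot: [0.153, 0.69, -0.153, 0.69]
wrist_force: [0.9, -1.5, -1.0]
finger_gap: 0.0225
```

arm_command(rows=[[[0,0,0,0.006,0,0,10],[0,0,0,0,0,0,10]]])

```text
time: 28.9
tcp_pos: [0.5425, 0.0469, 0.0531]
eef_rot: [0.153, 0.69, -0.153, 0.69]
wrist_force: [-0.1, -1.0, -2.0]
finger_gap: 0.0224
```

arm_command(rows=[[[0,0,0,0.008,0,0,10],[0,0,0,0,0,0,10]]])

```text
time: 29.07
tcp_pos: [0.5425, 0.0469, 0.0521]
eef_rot: [0.153, 0.69, -0.153, 0.69]
wrist_force: [0.8, -2.4, -1.6]
finger_gap: 0.0224
```

arm_command(rows=[[[0,0,0,0.008,0,0,10],[0,0,0,0,0,0,10]]])

```text
time: 29.23
tcp_pos: [0.5424, 0.0467, 0.0511]
eef_rot: [0.153, 0.69, -0.154, 0.69]
wrist_force: [0.8, -3.6, -1.8]
finger_gap: 0.0225
```

arm_command(rows=[[[0,0,0,0.008,0,0,10],[0,0,0,0,0,0,10]]])

```text
time: 29.4
tcp_pos: [0.5425, 0.0466, 0.0502]
eef_rot: [0.153, 0.69, -0.154, 0.69]
wrist_force: [0.9, -3.5, -1.4]
finger_gap: 0.0225
```

arm_command(rows=[[[0,0,0,0.008,0,0,10],[0,0,0,0,0,0,10]]])

```text
time: 29.57
tcp_pos: [0.5425, 0.0467, 0.0492]
eef_rot: [0.153, 0.69, -0.154, 0.69]
wrist_force: [1.0, -5.0, -0.8]
finger_gap: 0.0225
```

arm_command(rows=[[[0,0,0,0.006,0,0,10],[0,0,0,0,0,0,10]]])

```text
time: 29.73
tcp_pos: [0.5425, 0.0467, 0.0486]
eef_rot: [0.153, 0.69, -0.154, 0.69]
wrist_force: [0.1, -6.3, 0.7]
finger_gap: 0.0224
```

arm_command(rows=[[[0,0,0,0,-0.006,0.003,10],[0,0,0,0,0,0,10]]])

```text
time: 29.9
tcp_pos: [0.5425, 0.0465, 0.0486]
eef_rot: [0.154, 0.69, -0.153, 0.69]
wrist_force: [1.1, -2.6, -1.3]
finger_gap: 0.0227
```

arm_command(rows=[[[0,0,0,0.008,0,0,10],[0,0,0,0,0,0,10]]])

```text
time: 30.07
tcp_pos: [0.5425, 0.0464, 0.0476]
eef_rot: [0.153, 0.69, -0.153, 0.69]
wrist_force: [0.2, -1.7, -0.4]
finger_gap: 0.0226
```

arm_command(rows=[[[0,0,0,0.006,0,0,10],[0,0,0,0,0,0,10]]])

```text
time: 30.23
tcp_pos: [0.5425, 0.0464, 0.0468]
eef_rot: [0.153, 0.69, -0.153, 0.69]
wrist_force: [-0.2, -1.5, 0.2]
finger_gap: 0.0225
```

Foot is at ~0.052, inside the housing mouth with little load. Continue in small steps.

arm_command(rows=[[[0,0,0,0.01,-0.002,0,10],[0,0,0,0,0,0,10]]])

```text
time: 30.4
tcp_pos: [0.5424, 0.0462, 0.0456]
eef_rot: [0.153, 0.69, -0.153, 0.69]
wrist_force: [-0.6, -0.3, -1.0]
finger_gap: 0.0223
```

arm_command(rows=[[[0,0,0,0.01,0,0,10],[0,0,0,0.006,0,0,10],[0,0,0,0,0,0,10]]])

```text
time: 30.65
tcp_pos: [0.5423, 0.0461, 0.0436]
eef_rot: [0.153, 0.69, -0.153, 0.69]
wrist_force: [0.1, -0.4, -1.1]
finger_gap: 0.0227
```

arm_command(rows=[[[0,0,0,0.01,0,0,10],[0,0,0,0.006,0,0,10],[0,0,0,0,0,0,10]]])

```text
time: 30.9
tcp_pos: [0.5423, 0.0461, 0.0417]
eef_rot: [0.153, 0.69, -0.153, 0.69]
wrist_force: [-0.2, -0.8, -1.2]
finger_gap: 0.0225
```

arm_command(rows=[[[0,0,0,0.01,0,0,10],[0,0,0,0.006,0,0,10],[0,0,0,0,0,0,10]]])

```text
time: 31.15
tcp_pos: [0.5423, 0.046, 0.0398]
eef_rot: [0.153, 0.69, -0.153, 0.69]
wrist_force: [-0.3, 0.2, -0.5]
finger_gap: 0.0224
```

arm_command(rows=[[[0,0,0,0.01,0,0,10],[0,0,0,0.006,0,0,10],[0,0,0,0,0,0,10]]])

```text
time: 31.4
tcp_pos: [0.5423, 0.046, 0.0379]
eef_rot: [0.153, 0.69, -0.153, 0.69]
wrist_force: [-0.8, -0.5, -1.0]
finger_gap: 0.0223
```

arm_command(rows=[[[0,0,0,0.01,0,0,10],[0,0,0,0.01,0,0,10],[0,0,0,0,0,0,10]]])

```text
time: 31.65
tcp_pos: [0.5423, 0.046, 0.0354]
eef_rot: [0.153, 0.69, -0.153, 0.69]
wrist_force: [0.3, 0.2, -0.5]
finger_gap: 0.0228
```

arm_command(rows=[[[0,0,0,0.01,0,0,10],[0,0,0,0.01,0,0,10],[0,0,0,0,0,0,10]]])

```text
time: 31.9
tcp_pos: [0.5423, 0.046, 0.033]
eef_rot: [0.153, 0.69, -0.153, 0.69]
wrist_force: [-0.4, -0.1, -0.6]
finger_gap: 0.0225
```

arm_command(rows=[[[0,0,0,0.008,0,0,10],[0,0,0,0,0,0,10]]])

```text
time: 32.07
tcp_pos: [0.5424, 0.046, 0.0322]
eef_rot: [0.153, 0.69, -0.153, 0.69]
wrist_force: [-0.2, 0.1, -1.0]
finger_gap: 0.0222
```

arm_command(rows=[[[0,0,0,0.006,0,0,10],[0,0,0,0,0,0,10]]])

```text
time: 32.23
tcp_pos: [0.5424, 0.046, 0.0315]
eef_rot: [0.153, 0.69, -0.153, 0.69]
wrist_force: [-0.3, -1.0, -1.1]
finger_gap: 0.0225
```

arm_command(rows=[[[0,0,0,0.004,0,0,10],[0,0,0,0,0,0,10]]])

```text
time: 32.4
tcp_pos: [0.5424, 0.046, 0.0311]
eef_rot: [0.153, 0.69, -0.153, 0.69]
wrist_force: [-0.4, -0.2, -1.3]
finger_gap: 0.0226
```

arm_command(rows=[[[0,0,0,0.004,0,0,10],[0,0,0,0,0,0,10]]])

```text
time: 32.57
tcp_pos: [0.5425, 0.046, 0.0306]
eef_rot: [0.153, 0.69, -0.153, 0.69]
wrist_force: [1.1, -0.2, -1.5]
finger_gap: 0.0225
```

arm_command(rows=[[[0,0,0,0.004,0,0,10],[0,0,0,0,0,0,10]]])

```text
time: 32.73
tcp_pos: [0.5425, 0.046, 0.0305]
eef_rot: [0.153, 0.69, -0.153, 0.69]
wrist_force: [-2.7, -0.5, 7.1]
finger_gap: 0.022
```

arm_command(rows=[[[0,0,0,0.003,0,0,10],[0,0,0,0,0,0,10]]])

```text
time: 32.9
tcp_pos: [0.5425, 0.046, 0.0305]
eef_rot: [0.153, 0.69, -0.153, 0.69]
wrist_force: [-4.6, -1.0, 13.5]
finger_gap: 0.0225
```

arm_command(rows=[[[0,0,0,-0.004,0,0,10],[0,0,0,0,0,0,10],[0,0,0,0,0,0,10],[0,0,0,0,0,0,30],[0,0,0,0,0,0,45],[0,0,0,0,0,0,45],[0,0,0,0,0,0,45],[0,0,0,0,0,0,45],[0,0,0,0,0,0,45]]])

```text
time: 33.65
tcp_pos: [0.5424, 0.046, 0.0302]
eef_rot: [0.153, 0.69, -0.153, 0.69]
wrist_force: [0.4, 0.2, -0.4]
finger_gap: 0.0449
```

arm_command(rows=[[[0,0,0,-0.05,0,0,45],[0,0,0,-0.15,0,0,45],[0,0,0,-0.25,0,0,45],[0,0,0,-0.25,0,0,45],[0,0,0,-0.25,0,0,45],[0,0,0,-0.25,0,0,45],[0,0,0,0,-0.2,0,45],[0,0,0,0,-0.2,0,45],[0,0,0,0,0,0,45],[0,0,0,0,0,0,45],[0,0,0,0,0,0,45]]])

```text
time: 34.57
tcp_pos: [0.5222, 0.0028, 0.1746]
eef_rot: [0.154, 0.69, -0.153, 0.69]
wrist_force: [0.2, 0.5, 0.6]
finger_gap: 0.045
```

```bash
python3 -c "
from h import *
wsave('w24')
go([0.5434,0.0458,.15])
b=cv2.imread('pics/w24.png')
cv2.imwrite('pics/w24c.png',cv2.resize(b[40:240,180:340],None,fx=3.75,fy=3,interpolation=cv2.INTER_CUBIC))
f=grab_frame('side')['img'][:,:,::-1];cv2.imwrite('pics/side24.png',f);cv2.imwrite('pics/side24c.png',cv2.resize(f[150:240,160:270],None,fx=6,fy=6,interpolation=cv2.INTER_CUBIC))
"
```

```text
t 34.62 tcp [0.5223 0.0032 0.1745] F [-0.71 -0.24  0.53] gap 0.045
shift [0.204 0.396 0.009] turn [-0.001  0.    -0.001]
```

View pics/w24.png

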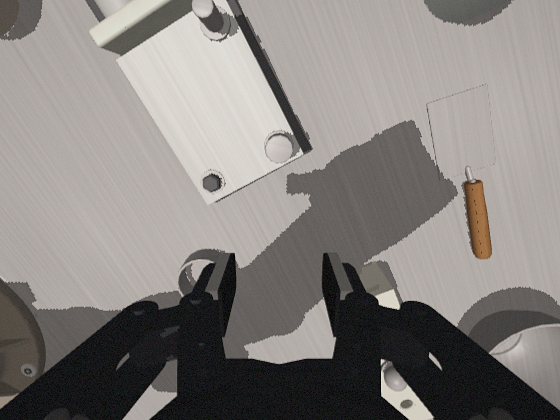

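View pics/side24.png

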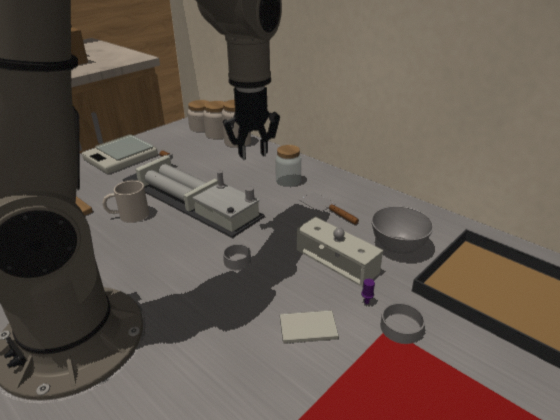

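View pics/side24c.png

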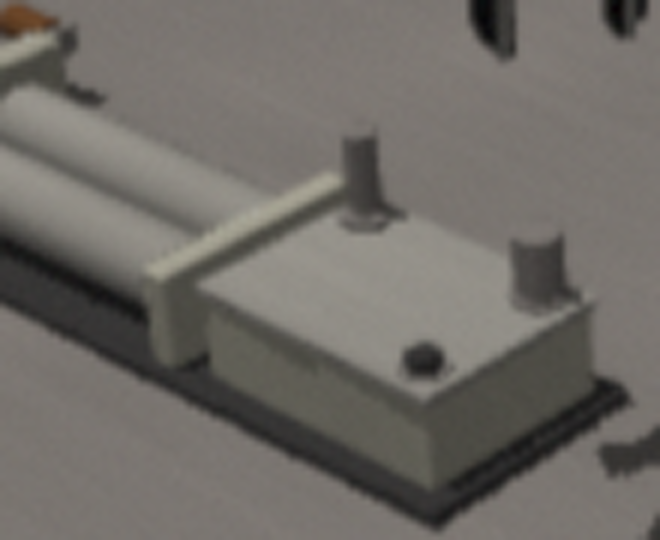

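```bash
python3 -c "
from h import *
f,cx,cy,R,t=CAM['side'];R=np.array(R)
for n,b,hh in (('pin',[.538,.1605],(.065,.108)),('bolt',[.5415,.0455],(.064,.096))):
  for z in hh:
    c=R@np.array([*b,z])+t;print(n,z,((f*c[0]/c[2]+cx-160)+.4)*6,((f*c[1]/c[2]+cy-150)+.4)*6)
b=cv2.imread('pics/w24.png');cv2.imwrite('pics/w24p.png',cv2.resize(b[0:50,180:240],None,fx=10,fy=10,interpolation=cv2.INTER_CUBIC))
"
```

```text
pin 0.065 369.5937431457681 205.4066725817775
pin 0.108 362.2769936623199 124.88005835627145
bolt 0.064 542.7534411964799 289.2308704615158
bolt 0.096 539.4883048459171 227.62007183860175
```

View pics/w24p.png

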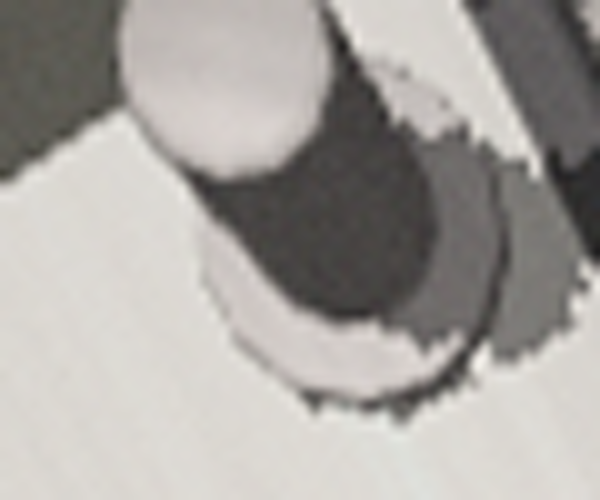

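```bash
python3 -c "
from station import workorder
print(workorder.close_job())"
```

```text
the job is handed in; nothing more can be done
None
```

The drift pin and the bolt are both fitted fully home, and I handed the job in at about 34.6 s. The hand-in gives no verdict.

- **Pin:** I felt for the housing hole with the tip in the cover's hole, pushing the cover about 5 N sideways. Once it dropped in, I pressed the collar down at about 12–14 N for about half a second, then let go and left it.
- **Bolt:** With the holes in line it went in. The collar met the cover within 0.2 mm of the height I had worked out, and the push there peaked at about 13.5 N.
- **Last checks:** In the side and wrist pictures both collars sit on the cover. Both parts stand within about 2 pixels of the lines expected for upright ones. The arm is clear, and the spindle, the bystanders and the purple look-alike look unmoved. The highest wrist force I read was about 15 N.

**What went wrong or disagreed:**
- The fingertips stood about 35–40 mm behind the reported tool point, both in the wrist depth picture and from the side.
- Because of that, the pin was held only by its top and tilted a few degrees during the search. I straightened it before it was home.
- My first grasp of the bolt closed above its head. It worked after I lowered the tool by about 37 mm.
- The top and side cameras gave positions 2–3 mm different in x from the wrist camera, so I used the wrist camera for the fits.

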